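Push a carrier of printed ring patterns through the light flap of the curing box

TASK

Load the curing box: set the aluminium carrier with the ring patterns on the box's loading ledge, let go, then take the wooden-handled push rod and with it push the carrier through the sprung flap until it presses firmly but gently (the patterns are brittle) against the hidden sprung depth stop, which you have to feel. Then draw the rod out so that the flap springs fully shut behind the carrier, and lay the rod down flat on the table. Keep the carrier level, and leave the tin, the pots and the pliers where they are.

Things in the scene. Friction and masses are not known exactly. Their poses are not given: they have to be found in the camera images.
- curing_box: Grey lamp box fixed to the table, dark front frame with an orange flap, bare aluminium loading ledge before it. Origin: on the table under the middle of the doorway; +x is the way in, +z up. 146 mm wide; 108 mm high at the front, 172 mm high behind x = 65 mm; ends at x = 221 mm with the knob. Tunnel inside: 68 mm wide, floor at z = 26 mm, level with the ledge, roof at z = 98 mm.
- doorway (a point): Middle of the doorway's sill (curing_box x = 0, z = 26 mm), axes as curing_box. Doorway 62 mm wide, 64 mm high, its frame 6 mm thick, the flap just behind it.
- ledge (a point): Centre of the free part of the loading ledge, on its top (curing_box x = -70, z = 26 mm), axes as curing_box. The ledge, a plate, is 104 mm wide and runs from x = -127 to 0 mm. Two steel lead-in guides 14 mm high stand on it from x = -38 to -5 mm, 90 mm apart at the outer end, closing to 63 mm. A carrier centred here touches neither guides nor flap.
- flap (a joint): Angle of the orange sprung flap (66 x 63 x 3 mm) hung from its top edge behind the frame: 0 = shut, grows as it swings inward (to 1.3 rad), cannot swing outward. About 1 N starts it; 1 to 4 N keep the carrier moving under it. It rides on the carrier and drops shut only once the carrier's rear end is 50 mm or more past the doorway and the rod is out.
- depth_stop: Depth stop, hidden at the tunnel's far end (origin at the middle of the door sill). Its sprung pad (44 mm wide) sits on a screw that is set anew each time and cannot be measured: the carrier's front meets it between curing_box x = 137 and 163 mm. It then gives 3.3 N per mm for 5 mm, then is solid. Load it for a moment with 3 N or more (7 is right), never over 14 N.
- carrier: Open aluminium tray with blue-green ring patterns, 80 mm long (its x), 56 mm wide (its y), 22 mm high, walls 3 mm, about 160 g. Origin: centre of its underside, z up. It goes in lengthways, either end first; pick it up across its 56 mm width from above.
- push_rod: Push rod lying on the table: pale square wooden handle 80 x 22 x 22 mm, then a round dowel 18 mm across with a black rubber tip of the same width; 110 g. Origin: middle of the handle's underside; +x to the rubber tip, +z up; rod axis 11 mm above the underside. Balances 25 mm ahead of the origin; take it across the handle (22 mm wide).
- rod_tip (a point): Centre of the rubber tip's front face, 170 mm ahead of the push_rod origin and 11 mm above the underside.
- findings_tin: Flat white tin box 60 x 90 x 25 mm, a bystander; origin under its centre.
- flux_pot: Small pot with a black lid, 51 mm across, 46 mm high, a bystander; origin under its centre.
- black_pliers: Pliers with black grips, 49 x 140 x 12 mm, a bystander; origin under the centre.

How it is judged:
On the way, in this order (a step that is already met when the one before it is completed fails the run):
1. the carrier stands on the loading ledge before the flap, let go (x of carrier in the frame of curing_box between -0.12 and -0.03 m and y of carrier in the frame of curing_box between -0.03 and 0.03 m and z of carrier in the frame of curing_box between 0.023 and 0.03 m and angle between carrier's own z axis and vertical below 0.06 rad and contact force between the fingers and carrier below 0.05 N), for 0.2 s.
2. the rod holds the carrier against the depth stop with at least 3 N (contact force between carrier and depth_stop above 3 N and contact force between carrier and push_rod above 2 N and contact force between the fingers and carrier below 0.05 N), for 0.3 s.
At the end, for the whole second after the job is handed in: The flap is shut (under 0.04 rad), the carrier stands level and still in the tunnel with its centre more than 88 mm past the doorway, and the rod lies still and flat on the table (underside within 6 mm of it) (value of joint flap below 0.04 rad and x of carrier in the frame of curing_box above 0.088 m and z of carrier in the frame of curing_box between 0.023 and 0.03 m and linear speed of each of carrier, push_rod below 0.01 m/s and angle between carrier's own z axis and vertical below 0.06 rad and height (world z) of push_rod below 0.006 m and height (world z) of rod_tip below 0.02 m); the robot touches nothing.
It fails at once if the carrier presses on the depth stop with more than 14 N (contact force between carrier and depth_stop above 14 N).
It fails at once if the carrier is jammed or struck against the curing box with more than 35 N (contact force between carrier and curing_box above 35 N).
It fails at once if the carrier is tipped by more than 0.35 rad (angle between carrier's own z axis and vertical above 0.35 rad).
It fails at once if a bystander is moved by more than 20 mm (distance of any of findings_tin, flux_pot, black_pliers from where it was at the start of the episode above 0.02 m).
It also fails if it takes over 72 s, if anything falls off the work surface, if the arm or the gripper's body presses on something with over 40 N, if the wrist force passes 120 N, or if a joint passes its speed limit or range.

ROBOT

A 6-joint arm with a two-finger parallel gripper is mounted at the origin on a cart in front of the work surface, level with it; the furniture and walls round the work are solid. World frame = base frame: x ahead of the robot, y to its left, z up, the work surface at z = 0. Lengths are in m, angles in rad, forces in N, time in s.
With the tool pointing down it reaches from about 0.35 to 0.925 m from the base axis. Payload 6.4 kg.
Tool frame: the origin (TCP) lies at the very end of the fingers, on their centre line; the grasp point (between the pads) lies 19 mm behind it; z points along the fingers, y is the direction in which the jaws open and shut (so a half turn about z gives the same grasp; the last joint's range is limited). The gripper opens to 85 mm and grips with 20 to 120 N. Pads are 22 mm wide; open, the fingers measure 114 mm over their backs; the gripper's body (76 mm by 85 mm) begins 54 mm behind the grasp point. The pads swing forward as they close: fully open they stand 13 mm farther back than shut.
Start: joints at [-1.363, 0.245, 1.558, -0, 1.339, -0.174], TCP at [0.242, -0.603, 0.231] pointing down, gripper open.
Joint ranges: [-3.13, 3.13], [-1.02, 2.26], [0.13, 2.54], [-0.95, 4.09], [0.21, 2.88], [-2.74, 2.74]. Speed limits (rad/s): [2.57, 2.57, 3.14, 3.14, 3.14, 3.14].

INTERFACE

Orientations are given as a rotation vector (axis times angle).
In Python, from plant import * gives the robot as it stands.
- The arm moves only by the tool jog_arm, never from a script. Its arguments are lists of equal length, an entry for each row: "delta_rot": the turn, a rotation vector about the tool's x, y, z in units of 5 degrees (1.0 is 5 degrees), a list of three; "dp": the shift along the tool's x, y, z in units of 25 mm (1.0 is 25 mm), a list of three; "hand": the opening, from 0 (shut) to 1 (fully open). In form: {"delta_rot": [[rx, ry, rz], ...], "dp": [[dx, dy, dz], ...], "hand": [hand, ...]}. A call has 1 to 20 rows; each row is the pose to reach, as a shift and turn from the pose commanded when the call began, along the tool's axes at that moment; what a row does not reach only later rows make up. A row lasts 1/12 s, in which the tool goes at most 41.7 mm and 7.16 degrees, less where a joint would pass 70% of its speed; a pose out of reach is approached as far as the arm can. A call with a gripper value outside its range is refused whole. The fingers move at their own pace and stop on an object; "squeeze" is the grip in N (left out, the last holds). Time passes only in rows, so rows that repeat a pose let the fingers close. It gives the time, the measured TCP pose, the force and the opening at its end, in the units of the state.
- observe(): the state, without advancing time (a new reading comes with each control period).
- capture(name): name is "scene" or "top"; returns a dict with "pixels" (480x640x3 uint8, red, green, blue), "z_map" (480x640 float32, m along the optical axis (not along the pixel's ray), 0 where there is no reading), "mtx" (3x3 intrinsics, pixels), "dist" ([k1, k2, p1, p2, k3] as OpenCV has them; the pictures are not rectified), "world_from_camera" (4x4, takes a point from camera to world coordinates). Camera axes: x right, y down, z forward; pixel columns grow to the right and rows downward; lengths in m; the calibration is good to about 2 mm. A picture is of the moment at which its call begins.
- sign_off(): hands the job in, once; it reports no verdict.
Trained networks look in a picture, given as the dict that the camera call returned (one of the last four; its "shot" number tells which), for a name from the list of things; names that differ only in an ending like _2 or _b are one class to them, and where a whole thing is asked for, a point or a joint stands for the part that bears it (a point fixed in the world has none). Each returns a list of dicts, best first, with "score" (0 to 1); they miss things now and then, are a little off and sometimes report something else, mostly with a low value. They report only what shows in the picture. A call takes as long as a camera call.
- regions_of(name, picture): "pixels" (480x640 bool, what is visible of it) and "bbox" ([left, top, right, bottom] in pixels, round what is visible of it).
- place_of(name, picture): "position" ([row, column] in pixels: a listed point, or the origin of a listed thing).
The state is a dict: "time": time; "joints": joint angles; "dq": joint speeds; "effort": joint torques, N m; "tool_pos": TCP position; "tool_rot": TCP orientation; "wrist_force": force on the tool from outside, world axes, zero at the start; "moment": the same for the moment, N m; "gripper_width": opening from 0.0 (shut) to 1.0 (fully open).
Only numpy, scipy, OpenCV 4.12 (cv2) and the standard library are available. Lean on these libraries where they do the work, as an engineer would, in place of code of your own. Each camera call takes 0.05 s, during which the arm holds its last target.

## Working session

There is one attempt and no reset: what is moved stays moved. The work goes in short steps, Python scripts to look and compute and a tool call to move; the robot and the scene stay as the last step left them, time stands still between calls to the robot, and variables do not carry over. Pictures are saved under pics/ and viewed, and the job is handed in when it is done.

Besides the shell and the picture viewer there is one more tool, called after "Request:" as name(argument=value, ...) on one line, values as JSON. jog_arm: Moves the arm, as the interface text tells. Its arguments: {"type":"object","properties":{"delta_rot":{"type":"array"},"dp":{"type":"array"},"hand":{"type":"array"},"squeeze":{"type":"number"}},"required":["delta_rot","dp","hand"]}

```bash
mkdir -p pics; ls
python3 - <<'E'
from plant import *
import cv2, pickle
print(observe())
for n in ("scene","top"):
    c=capture(n); cv2.imwrite(f"pics/{n}0.png",c["pixels"][:,:,::-1]); print(n,c["mtx"],c["dist"],c["world_from_camera"])
    for t in ["curing_box","doorway","ledge","flap","carrier","push_rod","rod_tip","findings_tin","flux_pot","black_pliers"]:
        try:
            r=place_of(t,c); print(t,[(x["score"],x["position"]) for x in r[:2]])
        except Exception as e: print(t,e)
    pickle.dump(c,open(f"{n}0.pkl","wb"))
E
```

```text
pics
{'time': 0.0, 'joints': array([-1.36310280e+00,  2.45806829e-01,  1.55902047e+00, -4.29727720e-06,
        1.33868533e+00, -1.74117412e-01]), 'dq': array([ 0.00124861,  0.00050823,  0.00036868, -0.0001296 ,  0.00295712,
       -0.00034163]), 'effort': array([-4.85905421e-04, -4.29512358e+01, -3.26126432e+01, -1.44797009e-04,
        5.42317386e-03,  2.78517348e-06]), 'tool_pos': array([ 0.24206854, -0.60264403,  0.23018148]), 'tool_rot': array([-3.08263374e+00, -5.95748179e-01,  5.71602531e-05]), 'wrist_force': array([-0.19210433,  0.20353162, -0.52723899]), 'moment': array([-0.02315012, -0.02971822,  0.02225941]), 'gripper_width': 0.9997318605520857}
scene [[526.27345592   0.         330.07609135]
 [  0.         526.27345592 239.21364638]
 [  0.           0.           1.        ]] [-0.01550392  0.          0.          0.          0.        ] [[-0.88885888 -0.25492469  0.38071419  0.19757359]
 [-0.45803819  0.51514252 -0.72445096  0.68400077]
 [-0.01144163 -0.81831631 -0.57465425  0.69046248]
 [ 0.          0.          0.          1.        ]]
curing_box [(0.74, [206.9, 333.0])]
[... 639 characters left out ...]
0.00385594 -0.99640478  0.08463245  0.51496104]
 [-0.9997175  -0.00185612  0.0236955  -0.08873157]
 [-0.02345322 -0.08469991 -0.99613045  1.07651528]
 [ 0.          0.          0.          1.        ]]
curing_box [(0.6, [205.8, 414.6]), (0.57, [236.5, 476.6])]
doorway [(0.77, [203.2, 413.0]), (0.45, [203.9, 412.8])]
ledge [(0.97, [231.3, 416.2])]
flap it knows: black_pliers, carrier, curing_box, depth_stop, doorway, findings_tin, flux_pot, ledge, push_rod, rod_tip
carrier [(0.71, [319.4, 452.6])]
push_rod [(0.94, [308.8, 269.8]), (0.53, [205.3, 413.4])]
rod_tip [(0.8, [294.6, 343.3])]
findings_tin [(0.85, [259.8, 163.0])]
flux_pot [(0.8, [233.7, 341.1])]
black_pliers [(0.78, [238.5, 474.6])]
```

View pics/scene0.png

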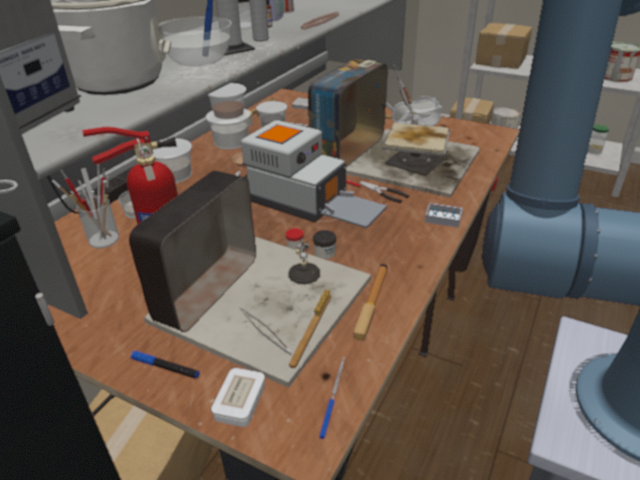

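View pics/top0.png

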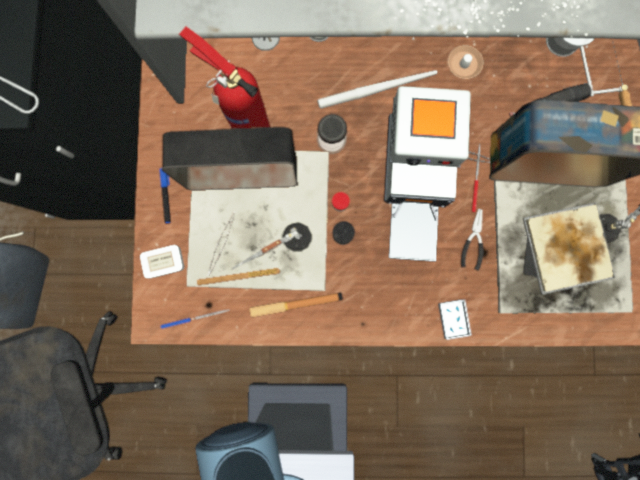

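The top view shows the carrier at about (454,319), the rod from handle (255,311) to tip (343,297), and the box with its ledge at (413,232). The way in points up in the image. Next I'll measure these with masks and depth.

```bash
cat > h.py <<'E'
from plant import *
import cv2, numpy as np, pickle
from scipy.spatial.transform import Rotation as R
def rays(c,uv):
    uv=np.asarray(uv,float).reshape(-1,1,2)
    p=cv2.undistortPoints(uv,c["mtx"],c["dist"]).reshape(-1,2)
    return np.c_[p,np.ones(len(p))]
def atz(c,uv,z):
    d=rays(c,uv)@c["world_from_camera"][:3,:3].T; o=c["world_from_camera"][:3,3]
    return o+d*((z-o[2])/d[:,2])[:,None]
def cloud(c,mask):
    v,u=np.nonzero(mask&(c["z_map"]>0))
    r=rays(c,np.c_[u,v])*c["z_map"][v,u][:,None]
    return r@c["world_from_camera"][:3,:3].T+c["world_from_camera"][:3,3]
E
python3 - <<'E'
from h import *
np.set_printoptions(precision=4,suppress=True)
for n in ("top","scene"):
    c=capture(n); pickle.dump(c,open(n+"1.pkl","wb"))
    for t in ["carrier","push_rod","curing_box","findings_tin","flux_pot","black_pliers"]:
        for r in regions_of(t,c)[:2]:
            P=cloud(c,r["pixels"]); 
            if len(P)<20: continue
            zt=np.percentile(P[:,2],[2,50,98])
            rect=cv2.minAreaRect((P[:,:2]*1000).astype(np.float32))
            print(n,t,r["score"],r["bbox"],len(P),"z",zt,"rect",rect, 'med',np.median(P,0))
    print('doorway',[(x["score"],atz(c,[x["position"][::-1]],.026)) for x in place_of("doorway",c)])
    print('ledge',[(x["score"],atz(c,[x["position"][::-1]],.026)) for x in place_of("ledge",c)])
    print('rod',[(x["score"],atz(c,[x["position"][::-1]],.0)) for x in place_of("push_rod",c)])
    print('tip',[(x["score"],atz(c,[x["position"][::-1]],.011)) for x in place_of("rod_tip",c)])
    print('car',[(x["score"],atz(c,[x["position"][::-1]],.0)) for x in place_of("carrier",c)])
E
```

```text
top carrier 0.62 [439.0, 299.4, 472.9, 340.6] 991 z [0.0001 0.0058 0.0242] rect ((448.4837341308594, -388.7286376953125), (81.97030639648438, 62.962764739990234), 8.95536994934082) med [ 0.4492 -0.3875  0.0058]
top push_rod 0.82 [250.1, 291.0, 342.5, 318.2] 761 z [0.0128 0.0201 0.0256] rect ((482.6792297363281, -31.65155792236328), (21.798730850219727, 206.80091857910156), 10.939172744750977) med [ 0.4821 -0.0241  0.0201]
top push_rod 0.66 [408.4, 198.5, 428.2, 204.7] 46 z [0.0325 0.0433 0.0573] rect ((710.93701171875, -299.1023864746094), (41.69297790527344, 2.007314920425415), 85.91886138916016) med [ 0.7116 -0.2976  0.0433]
top curing_box 0.58 [383.0, 85.7, 470.9, 260.7] 11618 z [0.0216 0.1117 0.1766] rect ((787.7211303710938, -328.19384765625), (196.7356414794922, 417.8094787597656), 85.14356994628906) med [ 0.7754 -0.2979  0.1117]
top findings_tin 0.92 [139.1, 244.3, 183.5, 277.7] 1055 z [0.0093 0.0242 0.0285] rect ((575.5656127929688, 277.93682861328125), (60.00753402709961, 98.21180725097656), 13.770735740661621) med [0.5753 0.2718 0.0242]
top findings_tin 0.59 [383.6, 87.3, 4
[... 2239 characters left out ...]
7.0, 257.5] 595 z [-0.0005  0.0363  0.0466] rect ((656.2266845703125, -162.5896759033203), (51.79651641845703, 118.53343200683594), 29.614282608032227) med [ 0.6353 -0.1218  0.0363]
scene black_pliers 0.55 [363.2, 181.1, 409.4, 204.3] 328 z [-0.001   0.0068  0.0117] rect ((629.6826171875, -441.7245178222656), (62.68024826049805, 140.0802001953125), 78.55602264404297) med [ 0.6125 -0.4371  0.0068]
doorway [(0.89, array([[ 0.719 , -0.3103,  0.026 ]]))]
ledge [(0.88, array([[ 0.6443, -0.2861,  0.026 ]]))]
rod [(0.69, array([[0.4733, 0.0505, 0.    ]]))]
tip [(0.65, array([[ 0.4999, -0.1239,  0.011 ]])), (0.32, array([[0.5681, 0.281 , 0.011 ]]))]
car [(0.77, array([[ 0.4515, -0.3825,  0.    ]]))]
```

Run:
```python
import pickle,cv2
c=pickle.load(open("top0.pkl","rb"))["pixels"][:,:,::-1]
cv2.imwrite("pics/t_box.png",cv2.resize(c[70:350,330:530],None,fx=2.1,fy=2.1,interpolation=2))
cv2.imwrite("pics/t_rod.png",cv2.resize(c[270:340,230:480],None,fx=3.2,fy=3.2,interpolation=2))
s=pickle.load(open("scene0.pkl","rb"))["pixels"][:,:,::-1]
cv2.imwrite("pics/s_box.png",cv2.resize(s[110:240,230:480],None,fx=3.2,fy=3.2,interpolation=2))
```

```text
(no output)
```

View pics/t_box.png

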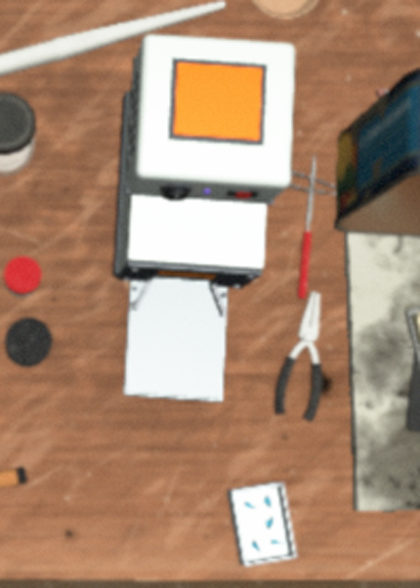

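View pics/t_rod.png

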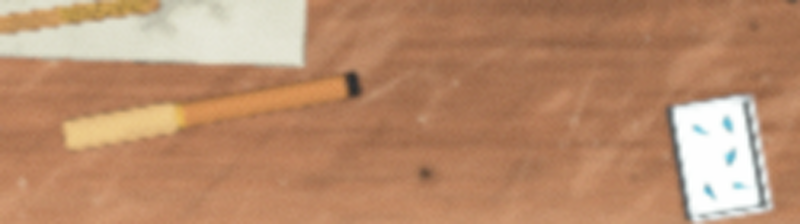

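View pics/s_box.png

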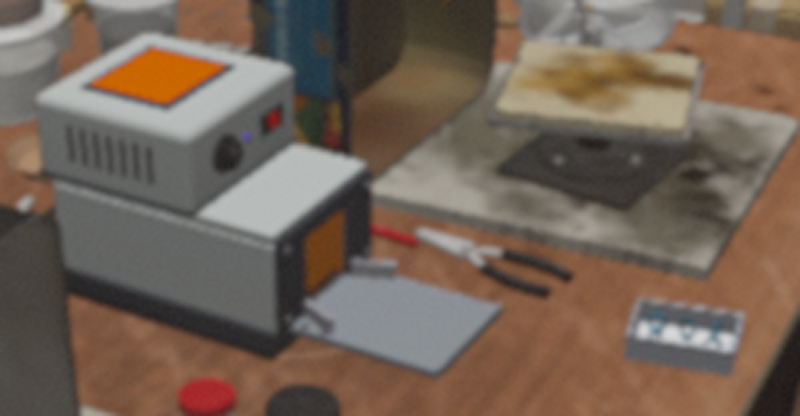

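Run:
```python
from h import *
np.set_printoptions(precision=4,suppress=True)
def rect(P):
    r=cv2.minAreaRect((P[:,:2]*1000).astype(np.float32)); return r
for n in ("top","scene"):
    c=pickle.load(open(n+"1.pkl","rb"))
    P=cloud(c,np.ones((480,640),bool))
    near=(abs(P[:,0]-.76)<.25)&(abs(P[:,1]+.3)<.11)
    for nm,lo,hi,x0,x1 in (("ledge",.021,.031,.56,.70),("front top",.1,.114,.68,.82),("rear top",.165,.18,.7,1.0)):
        Q=P[near&(P[:,2]>lo)&(P[:,2]<hi)&(P[:,0]>x0)&(P[:,0]<x1)]
        if len(Q)>50: print(n,nm,len(Q),np.median(Q[:,2]),rect(Q), np.percentile(Q[:,:2],[1,50,99],axis=0).ravel())
        # y side edges by slices in x
        xs=np.arange(x0,x1,.01); L=[];
        for a in xs:
            q=Q[(Q[:,0]>=a)&(Q[:,0]<a+.01)]
            if len(q)>15: L.append((a+.005,q[:,1].min(),q[:,1].max()))
        L=np.array(L)
        if len(L)>4:
            L=L[1:-1]; print("  slope R,L",np.polyfit(L[:,0],L[:,1],1),np.polyfit(L[:,0],L[:,2],1))
    # front plane of the frame
    Q=P[near&(P[:,2]>.04)&(P[:,2]<.09)&(P[:,0]>.65)&(P[:,0]<.76)&(abs(P[:,1]+.3)<.08)]
    if len(Q)>50: print("front",len(Q),np.polyfit(Q[:,1],Q[:,0],1),np.median(Q,0))
    m=(P[:,0]>.38)&(P[:,0]<.53)&(P[:,1]>-.44)&(P[:,1]<-.33)&(P[:,2]>.012)&(P[:,2]<.03)
    print("carrier top",m.sum(),rect(P[m]))
    m=(P[:,0]>.43)&(P[:,0]<.53)&(P[:,1]>-.16)&(P[:,1]<.10)&(P[:,2]>.010)&(P[:,2]<.03)
    Q=P[m]; print("rod",m.sum(),rect(Q),np.polyfit(Q[:,1],Q[:,0],1), np.percentile(Q[:,2],[50,98]))
    for a in np.arange(-.15,.09,.02):
        q=Q[(Q[:,1]>a)&(Q[:,1]<a+.02)]
        if len(q)>5: print("   ",a+.01,q[:,0].min(),q[:,0].max(),np.median(q[:,2]))
    print(Q[:,1].min(),Q[:,1].max())
    m=(P[:,0]>.2)&(P[:,0]<.6)&(abs(P[:,1]+.2)<.1)&(abs(P[:,2])<.006); print("table edge x",P[m][:,0].min())
```

```text
top ledge 2362 0.02617565516569309 ((641.96826171875, -294.99554443359375), (105.27592468261719, 120.1961441040039), 86.09972381591797) [ 0.5829 -0.3462  0.639  -0.2947  0.698  -0.2423]
  slope R,L [-0.069  -0.3023] [-0.0626 -0.2025]
top front top 2282 0.10791155332065089 ((752.0792236328125, -298.8551940917969), (147.5247802734375, 102.59194946289062), 81.95059967041016) [ 0.7031 -0.3681  0.7403 -0.3021  0.7798 -0.2339]
  slope R,L [-0.0803 -0.3098] [-0.0808 -0.1743]
top rear top 5006 0.17262213492671058 ((845.8237915039062, -308.88995361328125), (146.00498962402344, 141.84449768066406), 85.94285583496094) [ 0.7754 -0.3794  0.8428 -0.3073  0.9144 -0.2362]
  slope R,L [-0.0783 -0.3145] [-0.0698 -0.1771]
front 313 [0.1959 0.7661] [ 0.7076 -0.2631  0.0565]
carrier top 278 ((449.8233642578125, -385.8876953125), (78.48577880859375, 57.03852462768555), 8.793460845947266)
rod 1391 ((492.16790771484375, -18.435630798339844), (73.9234390258789, 234.4088897705078), 0.2835792005062103) [-0.0407  0.4976] [0.0176 0.0247]
    -0.13999999999999999 0.4913968906329971 0.5092831249678181 0.0193072520
[... 2414 characters left out ...]
6 0.5295993769679253 0.01530124918465492
    -0.04000000000000004 0.47368530941813375 0.529512305909302 0.01576575390411178
    -0.020000000000000052 0.47062243857713043 0.529976139340887 0.015724501712774508
    -6.418476861114186e-17 0.4639706616102126 0.5297925337242774 0.018106428278940268
    0.019999999999999928 0.4610905728706101 0.5297977155719877 0.019277611382617077
    0.03999999999999992 0.45736301759436904 0.5297613381330617 0.01918460370013575
    0.05999999999999991 0.4542007032667127 0.5295968234933525 0.019371180108870956
    0.07999999999999989 0.4547672491621963 0.5299787367220394 0.014625470181223288
-0.13796924603254535 0.0993990099444243
table edge x 0.38905476105120296
```

```bash
cat >> h.py <<'E'
def plan(pos,yaw_deg,start=None):
    o=observe(); p=o["tool_pos"]; Rt=R.from_rotvec(o["tool_rot"])
    y=np.deg2rad(yaw_deg); x=np.array([np.cos(y),np.sin(y),0]); z=np.array([0,0,-1.]); 
    Rg=R.from_matrix(np.c_[x,np.cross(z,x),z])
    print("t",round(o["time"],2),"pos",p.round(4),"F",o["wrist_force"].round(2),"w",round(o["gripper_width"],3),"yaw",np.rad2deg(np.arctan2(*Rt.as_matrix()[[1,0],0])).round(2))
    print("dp",(Rt.inv().apply(np.array(pos)-p)/.025).round(3),"drot",((Rt.inv()*Rg).as_rotvec(degrees=True)/5).round(3))
E
python3 -c "
from h import *
plan([.4505,-.3845,.08],9)
plan([.4505,-.3845,.0],9)"
```

```text
t 2.2 pos [ 0.2422 -0.6032  0.2313] F [-0.17 -0.7   0.48] w 0.999 yaw 21.88
dp [10.991 -5.013  6.051] drot [-0.    -0.     2.575]
t 2.2 pos [ 0.2422 -0.6032  0.2313] F [-0.17 -0.7   0.48] w 0.999 yaw 21.88
dp [10.991 -5.013  9.251] drot [-0.    -0.     2.575]
```

Request:
jog_arm(delta_rot=[[0, 0, 1.3], [0, 0, 2.575], [0, 0, 2.575], [0, 0, 2.575], [0, 0, 2.575], [0, 0, 2.575], [0, 0, 2.575], [0, 0, 2.575], [0, 0, 2.575], [0, 0, 2.575], [0, 0, 2.575], [0, 0, 2.575]], dp=[[1.4, -0.64, 0.5], [2.8, -1.28, 1.2], [4.2, -1.9, 2], [5.6, -2.55, 3], [7, -3.2, 4], [8.4, -3.83, 5], [9.8, -4.5, 5.6], [10.5, -4.8, 6], [10.99, -5.01, 6.05], [10.99, -5.01, 6.05], [10.99, -5.01, 6.05], [10.99, -5.01, 6.05]], hand=[1, 1, 1, 1, 1, 1, 1, 1, 1, 1, 1, 1], squeeze=40)

```text
time: 3.2
tool_pos: [0.4505, -0.3863, 0.0814]
tool_rot: [3.13, 0.245, 0.002]
wrist_force: [-0.5, -0.5, 0.9]
gripper_width: 0.995
```

Run:
```python
from h import *
plan([.4505,-.3845,.0],9)
c=capture("scene"); cv2.imwrite("pics/s2.png",cv2.resize(c["pixels"][100:300,340:640,::-1],None,fx=2.6,fy=2.6))
```

```text
t 3.2 pos [ 0.4505 -0.3863  0.0814] F [-0.5  -0.54  0.95] w 0.995 yaw 8.95
dp [ 0.009 -0.078  3.254] drot [ 0.027 -0.01  -0.01 ]
```

View pics/s2.png

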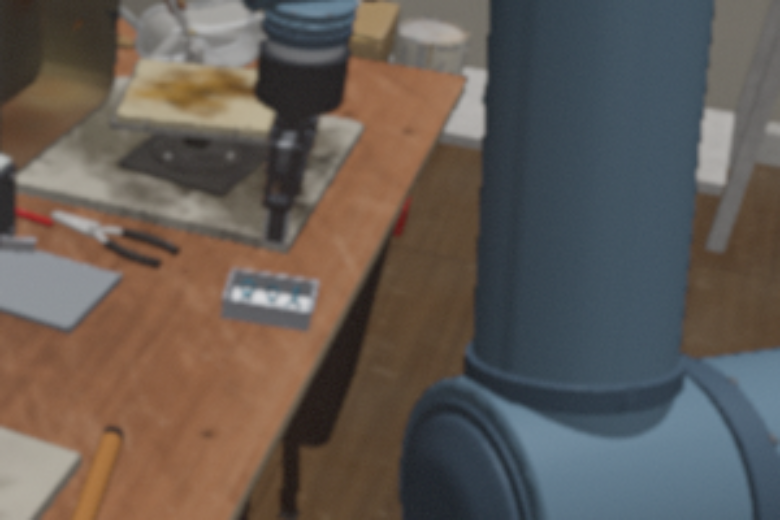

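The open gripper hangs above and behind the carrier, which sits at about (270,298) in the crop. That is consistent with being over it, so I'm descending.

Request:
jog_arm(delta_rot=[[0, 0, 0], [0, 0, 0], [0, 0, 0], [0, 0, 0], [0, 0, 0], [0, 0, 0], [0, 0, 0]], dp=[[0, -0.05, 0.8], [0, -0.05, 1.6], [0, -0.05, 2.3], [0, -0.05, 2.8], [0, -0.05, 3.1], [0, -0.05, 3.2], [0, -0.05, 3.2]], hand=[1, 1, 1, 1, 1, 1, 1])

```text
time: 3.83
tool_pos: [0.4501, -0.3839, 0.0]
tool_rot: [3.132, 0.245, -0.0]
wrist_force: [-0.0, -0.6, -0.1]
gripper_width: 0.999
```

Run:
```python
from h import *
plan([.4505,-.3845,.0],9)
c=capture("scene"); cv2.imwrite("pics/s3.png",cv2.resize(c["pixels"][150:260,390:510,::-1],None,fx=5,fy=5))
```

```text
t 3.83 pos [ 0.4501 -0.3839  0.    ] F [-0.02 -0.64 -0.1 ] w 0.999 yaw 8.96
dp [0.013 0.027 0.002] drot [ 0.     0.001 -0.008]
```

View pics/s3.png

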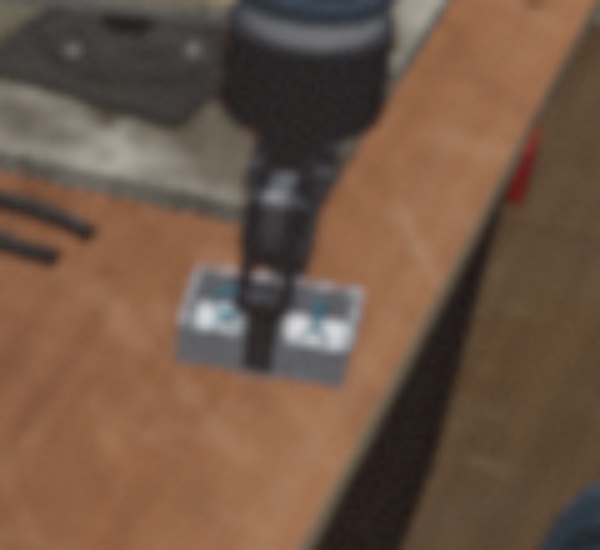

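The fingers straddle the carrier near its middle, with the near finger at about (260,340) in the crop. Closing now.

Request:
jog_arm(delta_rot=[[0, 0, 0], [0, 0, 0], [0, 0, 0], [0, 0, 0], [0, 0, 0], [0, 0, 0], [0, 0, 0], [0, 0, 0]], dp=[[0, 0, 0], [0, 0, 0], [0, 0, 0], [0, 0, 0], [0, 0, 0], [0, 0, 0], [0, 0, 0], [0, 0, 0]], hand=[0.6, 0.55, 0.5, 0.5, 0.5, 0.5, 0.5, 0.5], squeeze=40)

```text
time: 4.55
tool_pos: [0.4509, -0.3841, 0.0013]
tool_rot: [3.13, 0.247, 0.002]
wrist_force: [-0.2, -0.3, 5.8]
gripper_width: 0.643
```

Request:
jog_arm(delta_rot=[[0, 0, 0], [0, 0, 0], [0, 0, 0], [0, 0, 0], [0, 0, 0], [0, 0, 0]], dp=[[0, 0, -0.2], [0, 0, -0.6], [0, 0, -1.2], [0, 0, -2], [0, 0, -2.8], [0, 0, -2.8]], hand=[0.5, 0.5, 0.5, 0.5, 0.5, 0.5])

```text
time: 5.05
tool_pos: [0.4522, -0.3856, 0.0747]
tool_rot: [3.125, 0.246, 0.007]
wrist_force: [-0.0, -1.6, -1.9]
gripper_width: 0.645
```

Run:
```python
from h import *
c=capture("scene"); cv2.imwrite("pics/s4.png",cv2.resize(c["pixels"][110:250,370:530,::-1],None,fx=4,fy=4))
plan([.638,-.2933,.070],-4)
plan([.638,-.2933,.028],-4)
```

```text
t 5.1 pos [ 0.4514 -0.3847  0.0726] F [ 0.12 -0.31 -2.05] w 0.645 yaw 9.01
dp [ 7.942 -2.444  0.113] drot [ 0.049 -0.036  2.601]
t 5.1 pos [ 0.4514 -0.3847  0.0726] F [ 0.12 -0.31 -2.05] w 0.645 yaw 9.01
dp [ 7.938 -2.452  1.793] drot [ 0.049 -0.036  2.601]
```

View pics/s4.png

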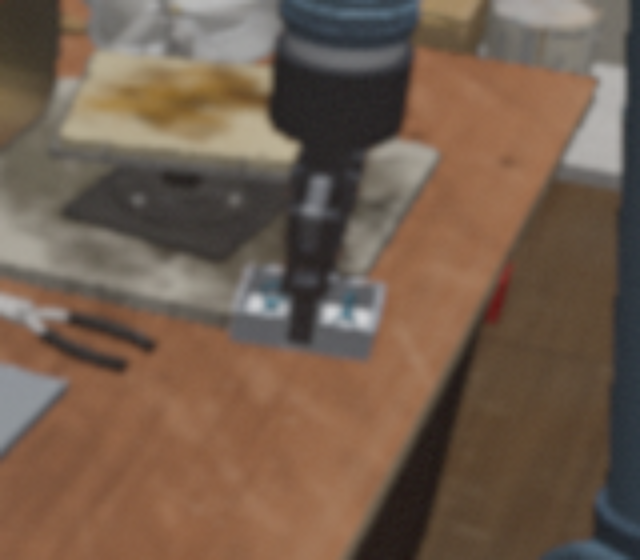

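The carrier is held level and clear of the table. Moving it over the ledge.

Request:
jog_arm(delta_rot=[[0, 0, 0.3], [0, 0, 0.7], [0, 0, 1.1], [0, 0, 1.5], [0, 0, 1.9], [0, 0, 2.2], [0, 0, 2.5], [0, 0, 2.6], [0, 0, 2.6], [0, 0, 2.6], [0, 0, 2.6], [0, 0, 2.6]], dp=[[0.5, -0.15, 0], [1.5, -0.45, 0], [2.6, -0.8, 0], [3.8, -1.2, 0], [5, -1.55, 0], [6.2, -1.9, 0], [7, -2.15, 0], [7.6, -2.35, 0], [7.9, -2.45, 0], [7.95, -2.45, 0], [7.95, -2.45, 0], [7.95, -2.45, 0]], hand=[0.5, 0.5, 0.5, 0.5, 0.5, 0.5, 0.5, 0.5, 0.5, 0.5, 0.5, 0.5])

```text
time: 6.1
tool_pos: [0.6359, -0.2921, 0.0692]
tool_rot: [-3.139, 0.111, 0.002]
wrist_force: [-0.2, -0.9, -1.3]
gripper_width: 0.642
```

Run:
```python
from h import *
c=capture("scene"); cv2.imwrite("pics/s5.png",cv2.resize(c["pixels"][110:250,290:450,::-1],None,fx=4,fy=4))
c=capture("top"); cv2.imwrite("pics/t5.png",cv2.resize(c["pixels"][170:290,350:510,::-1],None,fx=4,fy=4))
plan([.638,-.2933,.029],-4)
```

```text
t 6.2 pos [ 0.636  -0.2924  0.0698] F [ 0.38 -0.07 -1.8 ] w 0.645 yaw -4.06
dp [0.082 0.03  1.63 ] drot [-0.003  0.008 -0.013]
```

View pics/s5.png

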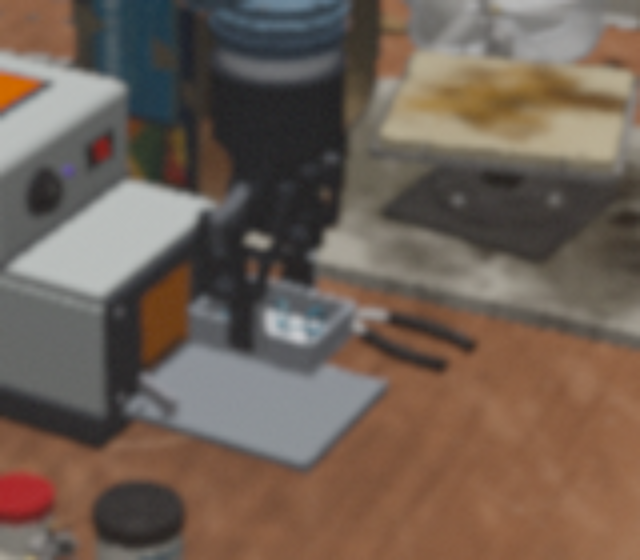

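View pics/t5.png

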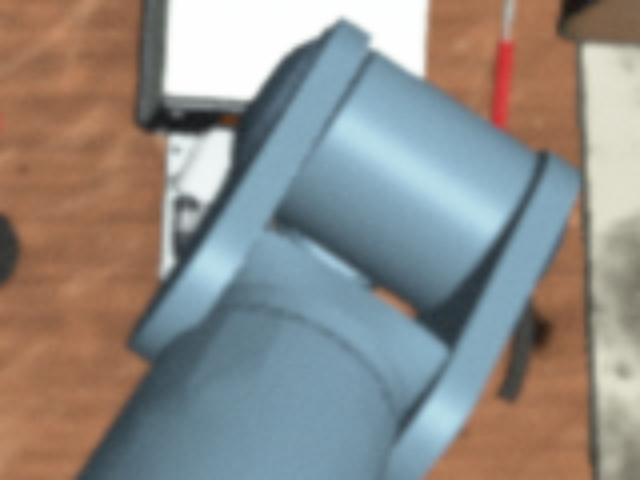

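The carrier hangs above the ledge in front of the orange flap. It is level, and the arm hides it from the top camera. Lowering it gently.

Request:
jog_arm(delta_rot=[[0, 0, 0], [0, 0, 0], [0, 0, 0], [0, 0, 0], [0, 0, 0], [0, 0, 0], [0, 0, 0], [0, 0, 0]], dp=[[0.04, 0.03, 0.3], [0.06, 0.03, 0.7], [0.06, 0.03, 1.1], [0.06, 0.03, 1.4], [0.06, 0.03, 1.55], [0.06, 0.03, 1.6], [0.06, 0.03, 1.65], [0.06, 0.03, 1.65]], hand=[0.5, 0.5, 0.5, 0.5, 0.5, 0.5, 0.5, 0.5])

```text
time: 6.87
tool_pos: [0.6386, -0.2927, 0.0288]
tool_rot: [3.14, -0.11, 0.0]
wrist_force: [-0.0, -0.0, -1.7]
gripper_width: 0.643
```

Request:
jog_arm(delta_rot=[[0, 0, 0], [0, 0, 0], [0, 0, 0]], dp=[[0, 0, 0.04], [0, 0, 0.08], [0, 0, 0.08]], hand=[0.5, 0.5, 0.5])

```text
time: 7.12
tool_pos: [0.6388, -0.2928, 0.0273]
tool_rot: [3.139, -0.11, 0.001]
wrist_force: [1.0, 0.0, -0.0]
gripper_width: 0.647
```

Request:
jog_arm(delta_rot=[[0, 0, 0], [0, 0, 0], [0, 0, 0], [0, 0, 0], [0, 0, 0], [0, 0, 0], [0, 0, 0]], dp=[[0, 0, 0], [0, 0, 0], [0, 0, 0], [0, 0, 0], [0, 0, 0], [0, 0, 0], [0, 0, 0]], hand=[0.7, 0.8, 0.9, 1, 1, 1, 1])

```text
time: 7.7
tool_pos: [0.6385, -0.2926, 0.0269]
tool_rot: [3.14, -0.11, 0.0]
wrist_force: [0.0, -0.8, 0.0]
gripper_width: 1.0
```

Request:
jog_arm(delta_rot=[[0, 0, 0], [0, 0, 0], [0, 0, 0], [0, 0, 0], [0, 0, 0], [0, 0, 0]], dp=[[0, 0, -0.3], [0, 0, -0.8], [0, 0, -1.6], [0, 0, -2.6], [0, 0, -3.6], [0, 0, -3.6]], hand=[1, 1, 1, 1, 1, 1])

```text
time: 8.2
tool_pos: [0.642, -0.2949, 0.1253]
tool_rot: [3.133, -0.109, 0.017]
wrist_force: [0.5, -0.4, 1.9]
gripper_width: 1.001
```

Run:
```python
from h import *
c=capture("scene"); cv2.imwrite("pics/s6.png",cv2.resize(c["pixels"][110:250,290:450,::-1],None,fx=4,fy=4))
plan([.470,.033,.12],101)
plan([.470,.033,.003],101)
print(observe()["joints"])
```

```text
t 8.25 pos [ 0.6409 -0.2942  0.1225] F [ 0.08 -0.23 -0.05] w 0.997 yaw -4.0
dp [ -7.734 -12.581  -0.018] drot [ 1.1900e-01 -1.6000e-02 -2.0999e+01]
t 8.25 pos [ 0.6409 -0.2942  0.1225] F [ 0.08 -0.23 -0.05] w 0.997 yaw -4.0
dp [ -7.771 -12.602   4.662] drot [ 1.1900e-01 -1.6000e-02 -2.0999e+01]
[-5.90715910e-01  4.68691241e-01  1.47988998e+00 -4.54874712e-06
  1.18393563e+00  1.04985091e+00]
```

View pics/s6.png

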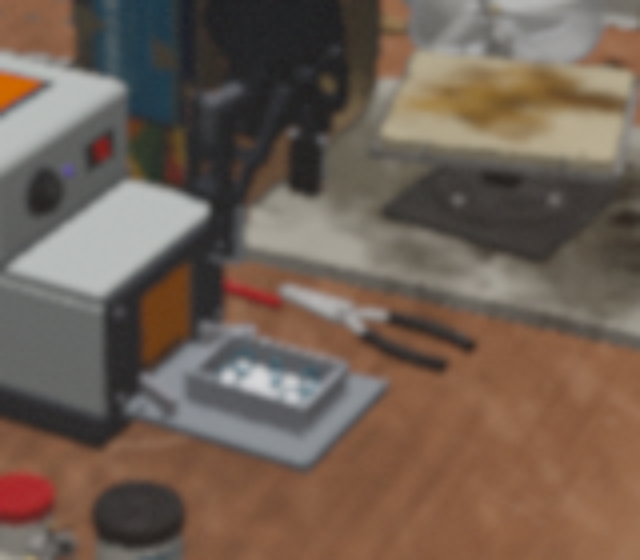

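The carrier stands squarely on the ledge at (265,380) in the crop, clear of the guides. On to the rod.

Request:
jog_arm(delta_rot=[[0, 0, -1], [0, 0, -2.3], [0, 0, -3.7], [0, 0, -5.1], [0, 0, -6.5], [0, 0, -7.9], [0, 0, -9.3], [0, 0, -10.7], [0, 0, -12.1], [0, 0, -13.5], [0, 0, -14.9], [0, 0, -16.3], [0, 0, -17.7], [0, 0, -19.1], [0, 0, -20.3], [0, 0, -21], [0, 0, -21], [0, 0, -21], [0, 0, -21]], dp=[[-0.4, -0.6, 0], [-0.9, -1.4, 0], [-1.4, -2.2, 0], [-1.9, -3.1, 0], [-2.4, -4, 0], [-3, -4.9, 0], [-3.6, -5.8, 0], [-4.2, -6.7, 0], [-4.8, -7.6, 0], [-5.3, -8.5, 0], [-5.8, -9.4, 0], [-6.3, -10.3, 0], [-6.8, -11.2, 0], [-7.3, -12, 0], [-7.6, -12.4, 0], [-7.75, -12.6, 0], [-7.75, -12.6, 0], [-7.75, -12.6, 0], [-7.75, -12.6, 0]], hand=[1, 1, 1, 1, 1, 1, 1, 1, 1, 1, 1, 1, 1, 1, 1, 1, 1, 1, 1])

```text
time: 9.83
tool_pos: [0.4673, 0.0347, 0.1168]
tool_rot: [2.0, 2.422, -0.0]
wrist_force: [-0.0, 0.1, 0.3]
gripper_width: 0.997
```

Run:
```python
from h import *
plan([.470,.033,.003],101)
c=capture("scene"); cv2.imwrite("pics/s7.png",cv2.resize(c["pixels"][200:360,290:450,::-1],None,fx=3.7,fy=3.7))
```

```text
t 9.83 pos [0.4673 0.0347 0.1168] F [-0.04  0.1   0.28] w 0.997 yaw 100.9
dp [-0.088  0.092  4.55 ] drot [-0.     0.001 -0.02 ]
```

View pics/s7.png

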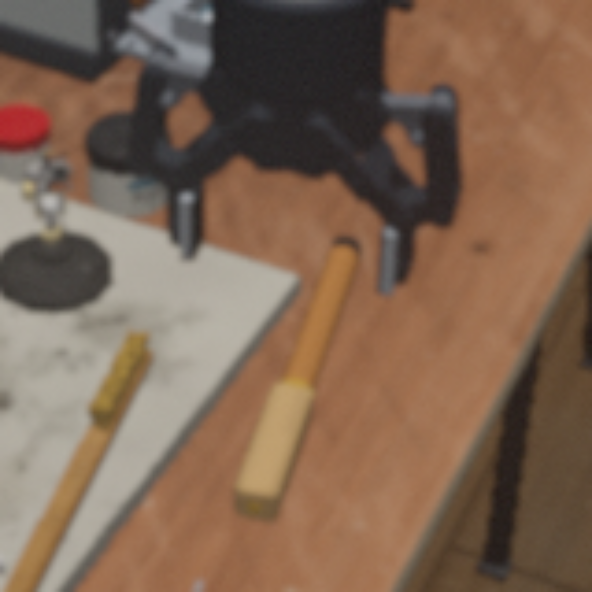

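The handle is under the gripper. The mat edge at x≈0.529 is near one finger, so I'm descending half-closed.

Request:
jog_arm(delta_rot=[[0, 0, 0], [0, 0, 0], [0, 0, 0], [0, 0, 0], [0, 0, 0], [0, 0, 0], [0, 0, 0], [0, 0, 0], [0, 0, 0], [0, 0, 0]], dp=[[-0.09, 0.09, 0.2], [-0.09, 0.09, 0.6], [-0.09, 0.09, 1.1], [-0.09, 0.09, 1.8], [-0.09, 0.09, 2.6], [-0.09, 0.09, 3.4], [-0.09, 0.09, 4.1], [-0.09, 0.09, 4.45], [-0.09, 0.09, 4.53], [-0.09, 0.09, 4.53]], hand=[0.55, 0.55, 0.55, 0.55, 0.55, 0.55, 0.55, 0.55, 0.55, 0.55])

```text
time: 10.72
tool_pos: [0.4694, 0.0332, 0.0028]
tool_rot: [-1.998, -2.423, 0.001]
wrist_force: [1.1, -0.2, 0.9]
gripper_width: 0.55
```

Run:
```python
from h import *
plan([.470,.033,.003],101)
c=capture("scene"); cv2.imwrite("pics/s8.png",cv2.resize(c["pixels"][230:360,310:440,::-1],None,fx=4.5,fy=4.5))
```

```text
t 10.72 pos [0.4694 0.0332 0.0028] F [ 1.13 -0.22  0.9 ] w 0.55 yaw 100.97
dp [-0.014  0.024 -0.008] drot [-0.018 -0.007 -0.006]
```

View pics/s8.png

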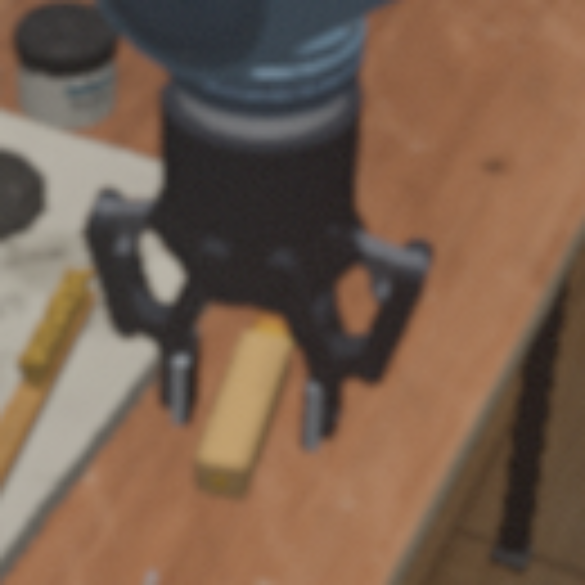

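The fingers straddle the handle symmetrically. Closing on it.

Request:
jog_arm(delta_rot=[[0, 0, 0], [0, 0, 0], [0, 0, 0], [0, 0, 0], [0, 0, 0], [0, 0, 0], [0, 0, 0], [0, 0, 0], [0, 0, 0]], dp=[[0, 0, 0], [0, 0, 0], [0, 0, 0], [0, 0, 0], [0, 0, 0], [0, 0, 0], [0, 0, 0], [0, 0, 0], [0, 0, 0]], hand=[0.4, 0.25, 0.15, 0.1, 0.1, 0.1, 0.1, 0.1, 0.1], squeeze=70)

```text
time: 11.52
tool_pos: [0.4711, 0.0332, 0.0049]
tool_rot: [1.997, 2.422, 0.002]
wrist_force: [-0.8, 0.2, 5.5]
gripper_width: 0.235
```

Request:
jog_arm(delta_rot=[[0, 0, 0], [0, 0, 0], [0, 0, 0], [0, 0, 0], [0, 0, 0], [0, 0, 0], [0, 0, 0]], dp=[[0, 0, -0.2], [0, 0, -0.6], [0, 0, -1.2], [0, 0, -2], [0, 0, -2.8], [0, 0, -3.2], [0, 0, -3.2]], hand=[0.1, 0.1, 0.1, 0.1, 0.1, 0.1, 0.1])

```text
time: 12.1
tool_pos: [0.4717, 0.0331, 0.0864]
tool_rot: [1.995, 2.42, 0.004]
wrist_force: [0.4, -0.4, -0.7]
gripper_width: 0.237
```

Run:
```python
from h import *
c=capture("scene"); cv2.imwrite("pics/s9.png",cv2.resize(c["pixels"][200:340,310:450,::-1],None,fx=4.2,fy=4.2))
# carrier
t=capture("top"); pickle.dump(t,open("top9.pkl","wb")); cv2.imwrite("pics/t9.png",cv2.resize(t["pixels"][180:330,220:480,::-1],None,fx=3,fy=3))
for cc in (c,t):
    for r in place_of("carrier",cc)[:2]: print("car",r["score"],atz(cc,[r["position"][::-1]],.026))
    P=cloud(cc,np.ones((480,640),bool))
    m=(P[:,0]>.57)&(P[:,0]<.70)&(abs(P[:,1]+.293)<.05)&(P[:,2]>.037)&(P[:,2]<.055)
    if m.sum()>30: print(m.sum(),cv2.minAreaRect((P[m][:,:2]*1000).astype(np.float32)))
D=np.array([.708,-.298]); u=np.array([np.cos(-.07),np.sin(-.07)])
t=D-.15*u-.17*u; print(t)
plan([t[0],t[1],.12],176)
```

```text
car 0.61 [[ 0.63079311 -0.10042623  0.026     ]]
car 0.42 [[ 0.64107866 -0.28771067  0.026     ]]
76 ((671.8956298828125, -271.9289245605469), (53.03984069824219, 35.455528259277344), 62.167335510253906)
car 0.98 [[ 0.63202474 -0.29932298  0.026     ]]
346 ((648.3016357421875, -295.3815002441406), (94.92918395996094, 102.97903442382812), 89.82127380371094)
[ 0.38878368 -0.27561829]
t 12.3 pos [0.4687 0.0335 0.0823] F [-0.24 -0.52 -0.89] w 0.238 yaw 101.0
dp [-11.526  -5.502  -1.504] drot [ -0.016  -0.025 -15.   ]
```

View pics/s9.png

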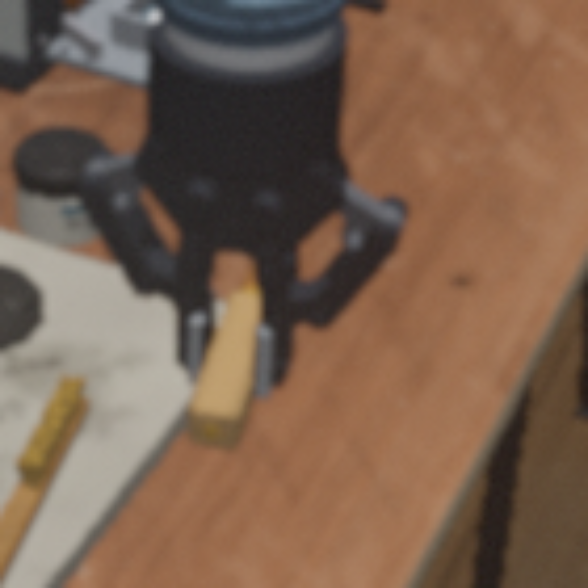

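View pics/t9.png

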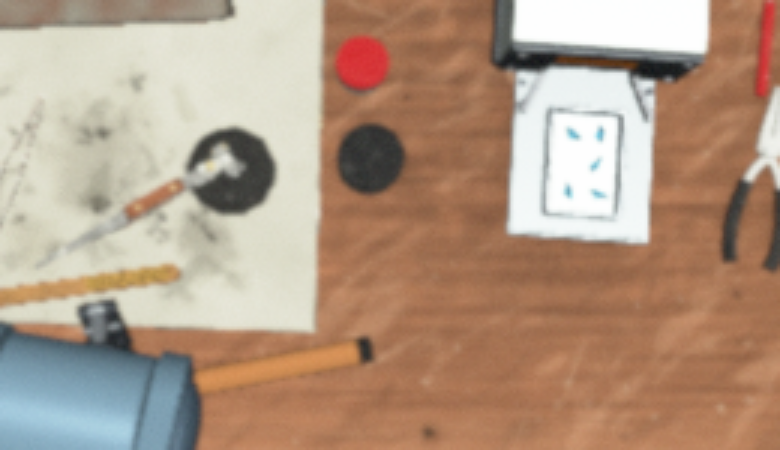

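The rod is held at its handle and looks level. Its tip is at (365,349) in the top crop, and the carrier sits centred on the ledge at about (583,163). Next I'm refining the numbers.

Run:
```python
from h import *
np.set_printoptions(precision=4,suppress=True)
t=pickle.load(open("top9.pkl","rb"))
f=lambda pts,z: atz(t,[(220+x/3-.33,180+y/3-.33) for x,y in pts],z)
k=f([(549,107),(623,112),(617,219),(543,214)],.048); print(k,k.mean(0))
l=f([(508,234),(649,243)],.026); print("ledge front",l,l.mean(0))
g=f([(516,70),(657,78)],.026); print("ledge near door",g)
print("box top front edge", f([(512,50),(706,58)],.108))
z=.0823-.0049+.011
print("rod tip",f([(371,349)],z), "dowel line edges", f([(200,369),(360,340),(203,391),(362,361)],z))
P=cloud(t,np.ones((480,640),bool)); m=(P[:,0]>.42)&(P[:,0]<.55)&(P[:,1]<-.03)&(P[:,1]>-.16)&(P[:,2]>.07)&(P[:,2]<.12); Q=P[m]
print(len(Q),np.polyfit(Q[:,1],Q[:,0],1),np.polyfit(Q[:,1],Q[:,2],1),Q.min(0),Q.max(0),np.median(Q,0))
print(cv2.minAreaRect((Q[:,:2]*1000).astype(np.float32)))
```

```text
[[ 0.6776 -0.2677  0.048 ]
 [ 0.674  -0.3218  0.048 ]
 [ 0.5954 -0.3161  0.048 ]
 [ 0.599  -0.2623  0.048 ]] [ 0.6365 -0.292   0.048 ]
ledge front [[ 0.5859 -0.2399  0.026 ]
 [ 0.5794 -0.3444  0.026 ]] [ 0.5826 -0.2921  0.026 ]
ledge near door [[ 0.7091 -0.2472  0.026 ]
 [ 0.7032 -0.3528  0.026 ]]
box top front edge [[ 0.708  -0.2323  0.108 ]
 [ 0.7026 -0.3665  0.108 ]]
rod tip [[ 0.5014 -0.1352  0.0884]] dowel line edges [[ 0.4871 -0.0164  0.0884]
 [ 0.5076 -0.1275  0.0884]
 [ 0.4719 -0.0186  0.0884]
 [ 0.4931 -0.1289  0.0884]]
449 [-0.1943  0.4755] [-0.0016  0.0978] [ 0.472  -0.1341  0.0898] [ 0.5097 -0.0305  0.1039] [ 0.4911 -0.0825  0.0982]
((491.3417053222656, -81.54460144042969), (17.986492156982422, 107.753662109375), 11.279279708862305)
```

Run:
```python
from h import *
plan([.397,-.276,.12],176.2)
```

```text
t 12.3 pos [0.4687 0.0335 0.0823] F [-0.24 -0.52 -0.89] w 0.238 yaw 101.0
dp [-11.603  -5.182  -1.505] drot [ -0.016  -0.025 -15.04 ]
```

Request:
jog_arm(delta_rot=[[0, 0, -0.4], [0, 0, -1.2], [0, 0, -2.2], [0, 0, -3.3], [0, 0, -4.4], [0, 0, -5.5], [0, 0, -6.6], [0, 0, -7.7], [0, 0, -8.8], [0, 0, -9.9], [0, 0, -11], [0, 0, -12.1], [0, 0, -13.2], [0, 0, -14.2], [0, 0, -14.8], [0, 0, -15.04], [0, 0, -15.04], [0, 0, -15.04], [0, 0, -15.04]], dp=[[-0.3, -0.14, -0.6], [-0.9, -0.4, -1.2], [-1.7, -0.76, -1.5], [-2.5, -1.1, -1.5], [-3.4, -1.5, -1.5], [-4.3, -1.9, -1.5], [-5.2, -2.3, -1.5], [-6.1, -2.7, -1.5], [-7, -3.1, -1.5], [-7.9, -3.5, -1.5], [-8.8, -3.9, -1.5], [-9.7, -4.3, -1.5], [-10.5, -4.7, -1.5], [-11.1, -4.95, -1.5], [-11.5, -5.1, -1.5], [-11.6, -5.18, -1.5], [-11.6, -5.18, -1.5], [-11.6, -5.18, -1.5], [-11.6, -5.18, -1.5]], hand=[0.1, 0.1, 0.1, 0.1, 0.1, 0.1, 0.1, 0.1, 0.1, 0.1, 0.1, 0.1, 0.1, 0.1, 0.1, 0.1, 0.1, 0.1, 0.1])

```text
time: 13.88
tool_pos: [0.3977, -0.2753, 0.1202]
tool_rot: [-0.104, -3.139, -0.002]
wrist_force: [-0.4, -0.0, -1.6]
gripper_width: 0.239
```

Run:
```python
from h import *
np.set_printoptions(precision=4,suppress=True)
plan([.397,-.276,.0315],176.2)
print(observe()["joints"])
c=capture("scene"); cv2.imwrite("pics/s10.png",cv2.resize(c["pixels"][130:270,300:500,::-1],None,fx=4,fy=4))
t=capture("top"); pickle.dump(t,open("top10.pkl","wb")); cv2.imwrite("pics/t10.png",cv2.resize(t["pixels"][180:330,350:500,::-1],None,fx=4,fy=4))
```

```text
t 13.88 pos [ 0.3977 -0.2753  0.1202] F [-0.37 -0.01 -1.61] w 0.239 yaw 176.19
dp [ 0.021 -0.034  3.547] drot [ 0.015 -0.014 -0.002]
[-0.8405 -0.0114  2.0569  0.0001  1.0978 -2.3448]
```

View pics/s10.png

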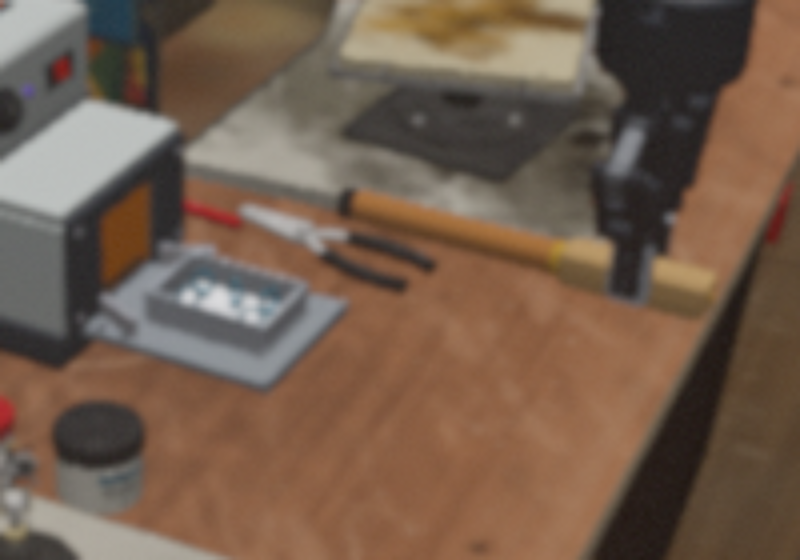

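View pics/t10.png

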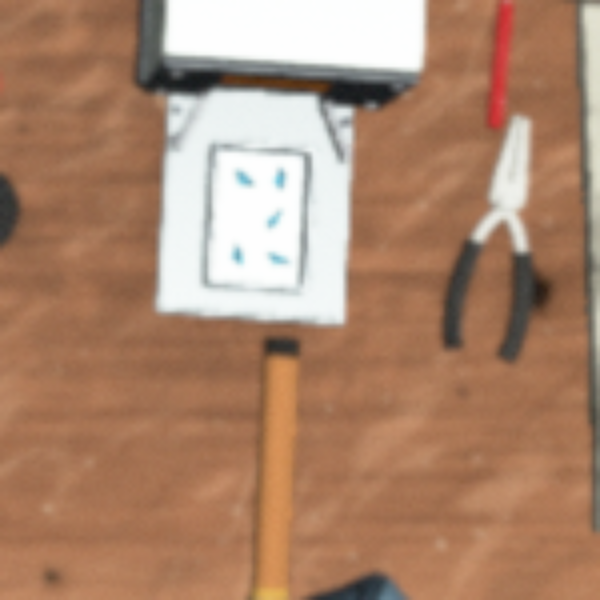

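The rod points along the box axis above the table, with its tip at (281,345) in the top crop and the carrier ahead of it. Lowering it to push height.

Request:
jog_arm(delta_rot=[[0, 0, 0], [0, 0, 0], [0, 0, 0], [0, 0, 0], [0, 0, 0], [0, 0, 0], [0, 0, 0], [0, 0, 0]], dp=[[0, -0.03, 0.3], [0, -0.03, 0.9], [0, -0.03, 1.7], [0, -0.03, 2.5], [0, -0.03, 3.1], [0, -0.03, 3.45], [0, -0.03, 3.55], [0, -0.03, 3.55]], hand=[0.1, 0.1, 0.1, 0.1, 0.1, 0.1, 0.1, 0.1])

```text
time: 14.65
tool_pos: [0.3978, -0.2764, 0.0317]
tool_rot: [-0.104, -3.139, -0.001]
wrist_force: [-0.6, 0.2, -0.9]
gripper_width: 0.241
```

Run:
```python
from h import *
np.set_printoptions(precision=4,suppress=True)
plan([.397,-.276,.0315],176.2)
c=capture("scene"); cv2.imwrite("pics/s11.png",cv2.resize(c["pixels"][130:270,300:500,::-1],None,fx=4,fy=4))
t=capture("top"); pickle.dump(t,open("top11.pkl","wb")); cv2.imwrite("pics/t11.png",cv2.resize(t["pixels"][180:330,350:500,::-1],None,fx=4,fy=4))
P=cloud(t,np.ones((480,640),bool)); m=(P[:,0]>.42)&(P[:,0]<.575)&(abs(P[:,1]+.285)<.03)&(P[:,2]>.03)&(P[:,2]<.08); Q=P[m]
print(len(Q),np.polyfit(Q[:,0],Q[:,1],1),np.polyfit(Q[:,0],Q[:,2],1),np.percentile(Q[:,2],[50,95]),Q.max(0))
```

```text
t 14.65 pos [ 0.3978 -0.2764  0.0317] F [-0.62  0.16 -0.87] w 0.241 yaw 176.21
dp [0.031 0.015 0.009] drot [ 0.01  -0.01   0.002]
545 [-0.0784 -0.244 ] [-0.0041  0.0477] [0.046  0.0496] [ 0.5667 -0.2687  0.0525]
```

View pics/s11.png

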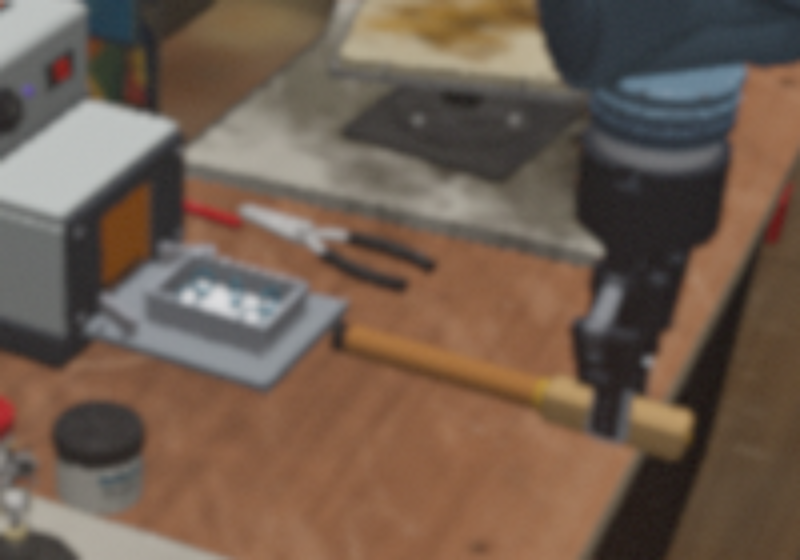

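View pics/t11.png

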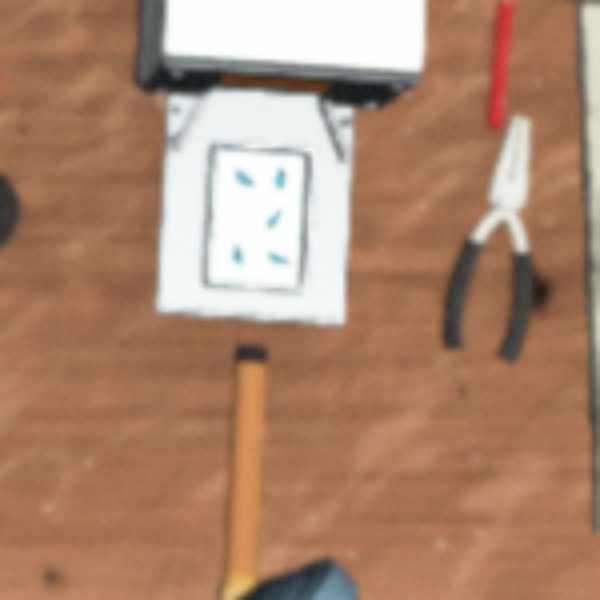

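The rod tip at (252,350) lines up with the carrier's rear middle at (252,288). The carrier sits about 3–4 mm left of the centreline, so I'm pushing with a slight drift to the right.

Request:
jog_arm(delta_rot=[[0, 0, 0], [0, 0, 0], [0, 0, 0], [0, 0, 0], [0, 0, 0], [0, 0, 0], [0, 0, 0], [0, 0, 0], [0, 0, 0], [0, 0, 0], [0, 0, 0], [0, 0, 0], [0, 0, 0], [0, 0, 0]], dp=[[-0.3, 0, 0], [-0.6, 0, 0], [-0.85, 0, 0], [-1, 0, 0], [-1.1, 0, 0], [-1.2, -0.01, 0], [-1.3, -0.02, 0], [-1.4, -0.03, 0], [-1.55, -0.05, 0], [-1.7, -0.06, 0], [-1.85, -0.08, 0], [-2, -0.1, 0], [-2.1, -0.11, 0], [-2.1, -0.11, 0]], hand=[0.1, 0.1, 0.1, 0.1, 0.1, 0.1, 0.1, 0.1, 0.1, 0.1, 0.1, 0.1, 0.1, 0.1])

```text
time: 15.92
tool_pos: [0.4508, -0.2833, 0.0324]
tool_rot: [0.104, 3.139, -0.001]
wrist_force: [0.5, 0.4, -1.6]
gripper_width: 0.237
```

```bash
cat >> h.py <<'E'
def rodstate():
    o=observe(); D=np.array([.708,-.2995]); u=np.array([.99776,-.06695]); n=np.array([.06695,.99776])
    d=o["tool_pos"][:2]-D; f=o["wrist_force"]
    print("t %.2f tipx %.1f front %.1f lat %.1f z %.1f | F along %.2f lat %.2f z %.2f yaw %.2f w %.3f"%(o["time"],(d@u+.172)*1e3,(d@u+.252)*1e3,d@n*1e3,o["tool_pos"][2]*1e3,f[:2]@u,f[:2]@n,f[2],np.rad2deg(np.arctan2(*R.from_rotvec(o["tool_rot"]).as_matrix()[[1,0],0])),o["gripper_width"]))
E
python3 - <<'E'
from h import *
rodstate()
c=capture("scene"); cv2.imwrite("pics/s12.png",cv2.resize(c["pixels"][130:270,300:500,::-1],None,fx=4,fy=4))
t=capture("top"); cv2.imwrite("pics/t12.png",cv2.resize(t["pixels"][180:330,350:500,::-1],None,fx=4,fy=4))
E
```

```text
t 15.92 tipx -85.7 front -5.7 lat -1.0 z 32.4 | F along 0.52 lat 0.45 z -1.63 yaw 176.21 w 0.237
```

View pics/t12.png

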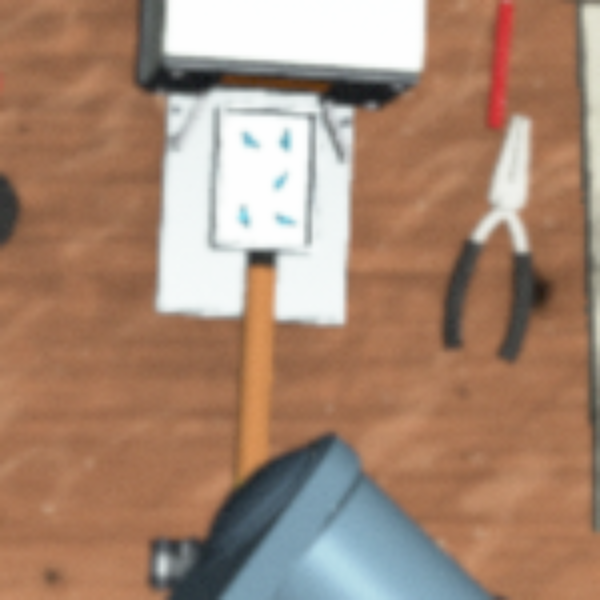

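View pics/s12.png

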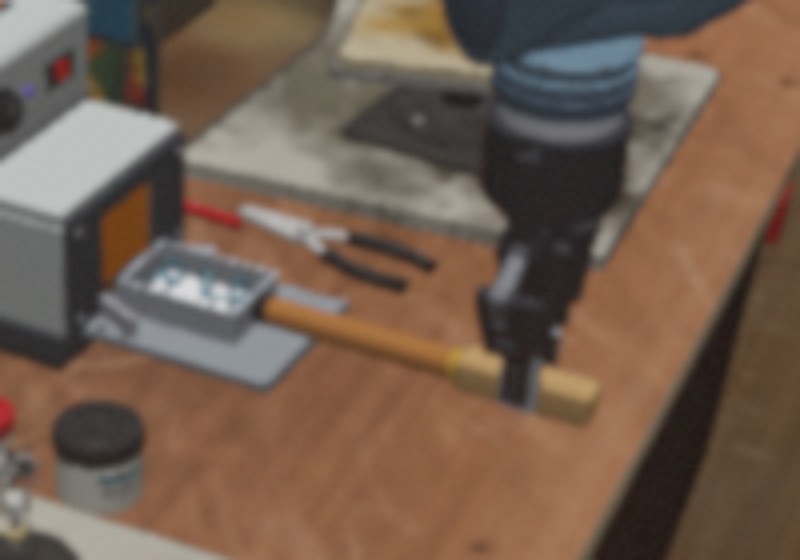

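The carrier is sliding straight between the guides. The next push goes through the flap.

Request:
jog_arm(delta_rot=[[0, 0, 0], [0, 0, 0], [0, 0, 0], [0, 0, 0], [0, 0, 0], [0, 0, 0], [0, 0, 0], [0, 0, 0], [0, 0, 0], [0, 0, 0], [0, 0, 0], [0, 0, 0]], dp=[[-0.08, 0, 0], [-0.16, 0, 0], [-0.24, 0, 0], [-0.34, 0, 0], [-0.46, 0, 0], [-0.58, 0, 0], [-0.7, 0, 0], [-0.82, 0, 0], [-0.94, 0, 0], [-1.06, 0, 0], [-1.2, 0, 0], [-1.2, 0, 0]], hand=[0.1, 0.1, 0.1, 0.1, 0.1, 0.1, 0.1, 0.1, 0.1, 0.1, 0.1, 0.1])

```text
time: 17.02
tool_pos: [0.4809, -0.2852, 0.0324]
tool_rot: [0.104, 3.139, -0.001]
wrist_force: [0.4, -0.4, -1.2]
gripper_width: 0.234
```

Run:
```python
from h import *
rodstate()
c=capture("scene"); cv2.imwrite("pics/s13.png",cv2.resize(c["pixels"][130:270,300:500,::-1],None,fx=4,fy=4))
t=capture("top"); cv2.imwrite("pics/t13.png",cv2.resize(t["pixels"][180:330,350:500,::-1],None,fx=4,fy=4))
```

```text
t 17.02 tipx -55.6 front 24.4 lat -0.9 z 32.4 | F along 0.39 lat -0.39 z -1.23 yaw 176.21 w 0.234
```

View pics/t13.png

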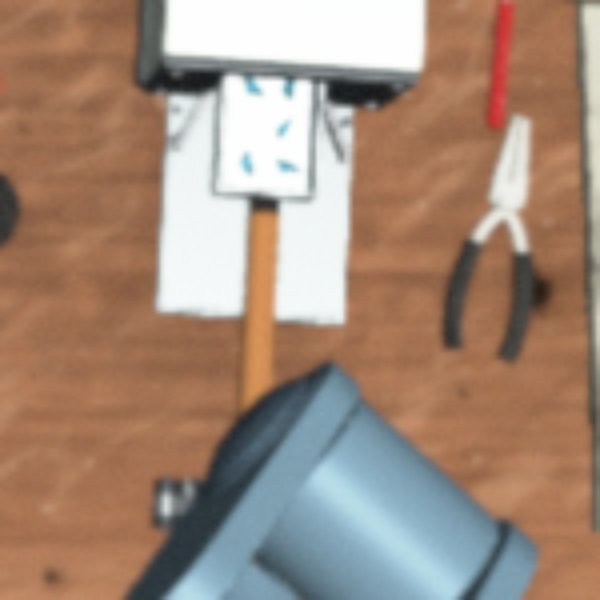

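View pics/s13.png

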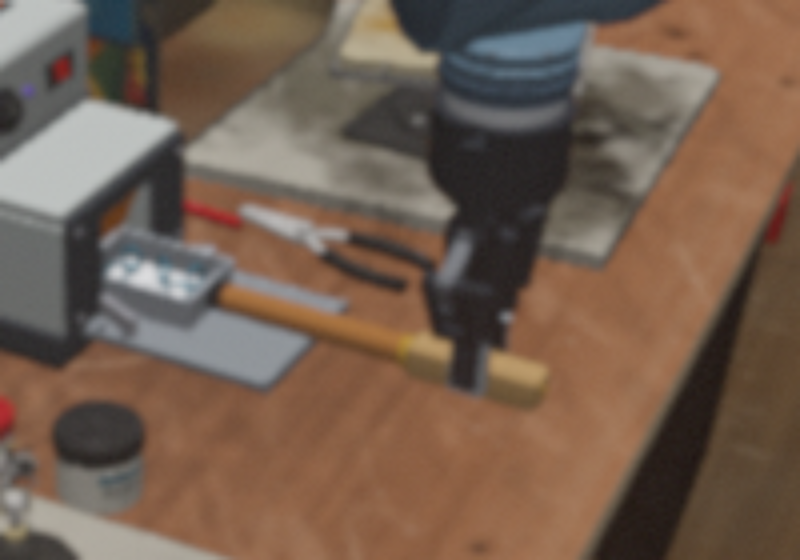

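The carrier is centred in the doorway and the flap is swinging in. Continuing.

Request:
jog_arm(delta_rot=[[0, 0, 0], [0, 0, 0], [0, 0, 0], [0, 0, 0], [0, 0, 0], [0, 0, 0], [0, 0, 0], [0, 0, 0], [0, 0, 0], [0, 0, 0], [0, 0, 0], [0, 0, 0]], dp=[[-0.15, 0, 0], [-0.35, 0, 0], [-0.55, 0, 0], [-0.75, 0, 0], [-0.95, 0, 0], [-1.15, 0, 0], [-1.35, 0, 0], [-1.55, 0, 0], [-1.75, 0, 0], [-1.95, 0, 0], [-2.15, 0, 0], [-2.35, 0, 0]], hand=[0.1, 0.1, 0.1, 0.1, 0.1, 0.1, 0.1, 0.1, 0.1, 0.1, 0.1, 0.1])

```text
time: 18.12
tool_pos: [0.5392, -0.2889, 0.0323]
tool_rot: [0.104, 3.14, 0.0]
wrist_force: [-2.9, 0.0, -0.0]
gripper_width: 0.239
```

Run:
```python
from h import *
rodstate()
c=capture("scene"); cv2.imwrite("pics/s14.png",cv2.resize(c["pixels"][130:270,300:500,::-1],None,fx=4,fy=4))
```

```text
t 18.12 tipx 2.9 front 82.9 lat -0.7 z 32.3 | F along -2.89 lat -0.18 z -0.00 yaw 176.20 w 0.239
```

View pics/s14.png

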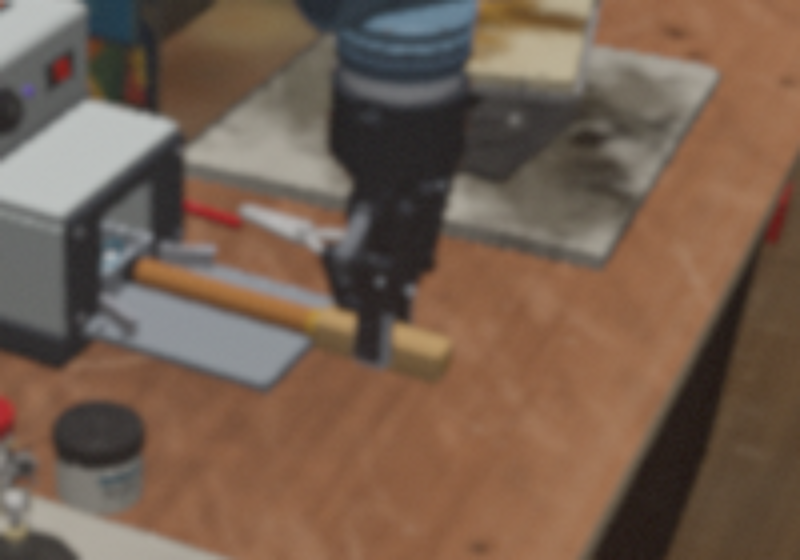

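The carrier is in the doorway at about 2.9 N while moving. Advancing to just short of where the stop can begin.

Request:
jog_arm(delta_rot=[[0, 0, 0], [0, 0, 0], [0, 0, 0], [0, 0, 0], [0, 0, 0], [0, 0, 0], [0, 0, 0], [0, 0, 0], [0, 0, 0], [0, 0, 0], [0, 0, 0], [0, 0, 0]], dp=[[-0.15, 0, 0], [-0.3, 0, 0], [-0.45, 0, 0], [-0.6, 0, 0], [-0.75, 0, 0], [-0.9, 0, 0], [-1.05, 0, 0], [-1.2, 0, 0], [-1.35, 0, 0], [-1.5, 0, 0], [-1.6, 0, 0], [-1.68, 0, 0]], hand=[0.1, 0.1, 0.1, 0.1, 0.1, 0.1, 0.1, 0.1, 0.1, 0.1, 0.1, 0.1])

```text
time: 19.17
tool_pos: [0.581, -0.2917, 0.0323]
tool_rot: [0.104, 3.14, -0.0]
wrist_force: [-3.1, -0.2, -0.1]
gripper_width: 0.241
```

Run:
```python
from h import *
rodstate()
```

```text
t 19.17 tipx 44.7 front 124.7 lat -0.7 z 32.3 | F along -3.04 lat -0.44 z -0.09 yaw 176.20 w 0.241
```

Request:
jog_arm(delta_rot=[[0, 0, 0], [0, 0, 0], [0, 0, 0], [0, 0, 0]], dp=[[-0.05, 0, 0], [-0.1, 0, 0], [-0.15, 0, 0], [-0.2, 0, 0]], hand=[0.1, 0.1, 0.1, 0.1])

```text
time: 19.5
tool_pos: [0.5856, -0.292, 0.0323]
tool_rot: [-0.104, -3.14, -0.0]
wrist_force: [-2.7, 0.4, -0.8]
gripper_width: 0.237
```

Request:
jog_arm(delta_rot=[[0, 0, 0], [0, 0, 0], [0, 0, 0]], dp=[[-0.04, 0, 0], [-0.08, 0, 0], [-0.12, 0, 0]], hand=[0.1, 0.1, 0.1])

```text
time: 19.75
tool_pos: [0.5887, -0.2922, 0.0323]
tool_rot: [-0.104, -3.14, -0.0]
wrist_force: [-2.5, 0.8, -0.4]
gripper_width: 0.239
```

```bash
python3 -c "
from h import *
rodstate()"
```

```text
t 19.75 tipx 52.4 front 132.4 lat -0.7 z 32.3 | F along -2.56 lat 0.67 z -0.44 yaw 176.20 w 0.239
```

Request:
jog_arm(delta_rot=[[0, 0, 0], [0, 0, 0], [0, 0, 0]], dp=[[-0.03, 0, 0], [-0.06, 0, 0], [-0.08, 0, 0]], hand=[0.1, 0.1, 0.1])

```text
time: 20.0
tool_pos: [0.5906, -0.2923, 0.0322]
tool_rot: [-0.104, -3.14, -0.0]
wrist_force: [-0.4, -0.4, -2.4]
gripper_width: 0.238
```

Request:
jog_arm(delta_rot=[[0, 0, 0], [0, 0, 0], [0, 0, 0]], dp=[[-0.03, 0, 0], [-0.06, 0, 0], [-0.08, 0, 0]], hand=[0.1, 0.1, 0.1])

```text
time: 20.25
tool_pos: [0.5926, -0.2923, 0.0321]
tool_rot: [-0.104, -3.14, -0.0]
wrist_force: [-1.7, 0.4, -1.9]
gripper_width: 0.242
```

Request:
jog_arm(delta_rot=[[0, 0, 0], [0, 0, 0], [0, 0, 0]], dp=[[-0.03, 0, 0], [-0.06, 0, 0], [-0.08, 0, 0]], hand=[0.1, 0.1, 0.1])

```text
time: 20.5
tool_pos: [0.5946, -0.2926, 0.0322]
tool_rot: [-0.104, -3.14, -0.0]
wrist_force: [-1.1, -0.2, -2.1]
gripper_width: 0.242
```

Request:
jog_arm(delta_rot=[[0, 0, 0], [0, 0, 0], [0, 0, 0]], dp=[[-0.03, 0, 0], [-0.06, 0, 0], [-0.08, 0, 0]], hand=[0.1, 0.1, 0.1])

```text
time: 20.75
tool_pos: [0.5967, -0.2927, 0.0323]
tool_rot: [-0.104, -3.14, -0.0]
wrist_force: [-2.0, 0.4, -2.0]
gripper_width: 0.236
```

Request:
jog_arm(delta_rot=[[0, 0, 0], [0, 0, 0], [0, 0, 0]], dp=[[-0.03, 0, 0], [-0.06, 0, 0], [-0.08, 0, 0]], hand=[0.1, 0.1, 0.1])

```text
time: 21.0
tool_pos: [0.5987, -0.2929, 0.0323]
tool_rot: [0.104, 3.14, -0.0]
wrist_force: [-2.0, -0.6, -2.9]
gripper_width: 0.237
```

Request:
jog_arm(delta_rot=[[0, 0, 0], [0, 0, 0], [0, 0, 0]], dp=[[-0.03, 0, 0], [-0.06, 0, 0], [-0.08, 0, 0]], hand=[0.1, 0.1, 0.1])

```text
time: 21.25
tool_pos: [0.6007, -0.293, 0.0323]
tool_rot: [0.104, 3.14, -0.0]
wrist_force: [-1.4, 0.4, -2.2]
gripper_width: 0.236
```

Request:
jog_arm(delta_rot=[[0, 0, 0], [0, 0, 0], [0, 0, 0]], dp=[[-0.03, 0, 0], [-0.06, 0, 0], [-0.08, 0, 0]], hand=[0.1, 0.1, 0.1])

```text
time: 21.5
tool_pos: [0.6024, -0.2931, 0.0322]
tool_rot: [-0.104, -3.139, -0.0]
wrist_force: [-3.8, 0.4, -2.6]
gripper_width: 0.235
```

Request:
jog_arm(delta_rot=[[0, 0, 0], [0, 0, 0], [0, 0, 0]], dp=[[-0.02, 0, 0], [-0.04, 0, 0], [-0.04, 0, 0]], hand=[0.1, 0.1, 0.1])

```text
time: 21.75
tool_pos: [0.603, -0.293, 0.032]
tool_rot: [-0.104, -3.138, -0.001]
wrist_force: [-4.6, 0.0, -0.9]
gripper_width: 0.239
```

Request:
jog_arm(delta_rot=[[0, 0, 0], [0, 0, 0], [0, 0, 0]], dp=[[-0.02, 0, 0], [-0.04, 0, 0], [-0.04, 0, 0]], hand=[0.1, 0.1, 0.1])

```text
time: 22.0
tool_pos: [0.6036, -0.2931, 0.0318]
tool_rot: [-0.104, -3.137, -0.001]
wrist_force: [-6.6, -0.2, -1.7]
gripper_width: 0.238
```

Request:
jog_arm(delta_rot=[[0, 0, 0], [0, 0, 0], [0, 0, 0], [0, 0, 0]], dp=[[-0.02, 0, 0], [-0.035, 0, 0], [-0.035, 0, 0], [-0.035, 0, 0]], hand=[0.1, 0.1, 0.1, 0.1])

```text
time: 22.33
tool_pos: [0.604, -0.293, 0.0316]
tool_rot: [-0.104, -3.136, -0.002]
wrist_force: [-8.1, 0.6, -1.1]
gripper_width: 0.24
```

Request:
jog_arm(delta_rot=[[0, 0, 0], [0, 0, 0], [0, 0, 0], [0, 0, 0], [0, 0, 0], [0, 0, 0], [0, 0, 0], [0, 0, 0]], dp=[[0, 0, 0], [0, 0, 0], [0, 0, 0], [0, 0, 0], [0, 0, 0], [0, 0, 0], [0, 0, 0], [0, 0, 0]], hand=[0.1, 0.1, 0.1, 0.1, 0.1, 0.1, 0.1, 0.1])

```text
time: 23.0
tool_pos: [0.604, -0.2931, 0.0317]
tool_rot: [-0.104, -3.136, -0.002]
wrist_force: [-7.3, 0.7, -0.5]
gripper_width: 0.233
```

```bash
python3 -c "
from h import *
rodstate()
c=capture('scene'); cv2.imwrite('pics/s15.png',cv2.resize(c['pixels'][130:270,290:490,::-1],None,fx=4,fy=4))"
```

```text
t 23.00 tipx 67.8 front 147.8 lat -0.5 z 31.7 | F along -7.29 lat 0.20 z -0.49 yaw 176.20 w 0.233
```

View pics/s15.png

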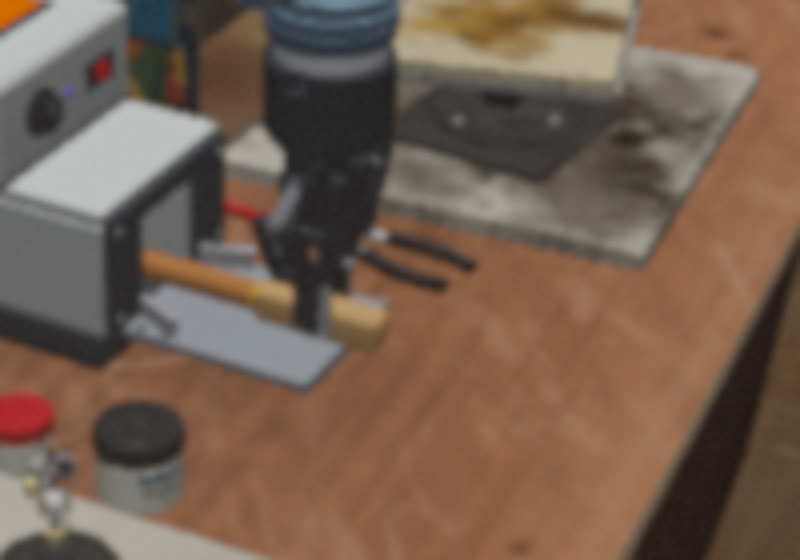

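About 7.3 N is held steadily, and force rose about 3 N per mm with almost no lateral load, so this is the spring stop. Drawing the rod straight out.

Request:
jog_arm(delta_rot=[[0, 0, 0], [0, 0, 0], [0, 0, 0], [0, 0, 0], [0, 0, 0], [0, 0, 0], [0, 0, 0], [0, 0, 0], [0, 0, 0], [0, 0, 0], [0, 0, 0], [0, 0, 0], [0, 0, 0], [0, 0, 0], [0, 0, 0], [0, 0, 0]], dp=[[0.08, 0, 0], [0.2, 0, 0], [0.4, 0, 0], [0.8, 0, 0], [1.3, 0, 0], [1.9, 0, 0], [2.6, 0, 0], [3.3, 0, 0], [4.1, 0, 0], [4.9, 0, 0], [5.7, 0, 0], [6.5, 0, 0], [7.3, 0, 0], [8, 0, 0], [8.4, 0, 0], [8.4, 0, 0]], hand=[0.1, 0.1, 0.1, 0.1, 0.1, 0.1, 0.1, 0.1, 0.1, 0.1, 0.1, 0.1, 0.1, 0.1, 0.1, 0.1])

```text
time: 24.38
tool_pos: [0.395, -0.2795, 0.0327]
tool_rot: [0.107, 3.139, -0.001]
wrist_force: [-0.0, 0.7, -0.9]
gripper_width: 0.234
```

```bash
python3 -c "
from h import *
rodstate()
c=capture('scene'); cv2.imwrite('pics/s16.png',cv2.resize(c['pixels'][130:270,290:490,::-1],None,fx=4,fy=4))
plan([.397,-.276,.12],176.2)
plan([.470,.033,.12],101)"
```

```text
t 24.38 tipx -141.6 front -61.6 lat -1.0 z 32.7 | F along -0.07 lat 0.69 z -0.88 yaw 176.11 w 0.234
t 24.43 pos [ 0.3961 -0.2799  0.033 ] F [ 0.24 -0.29 -1.3 ] w 0.236 yaw 176.13
dp [-0.031  0.156 -3.482] drot [-0.014  0.021 -0.014]
t 24.43 pos [ 0.3961 -0.2799  0.033 ] F [ 0.24 -0.29 -1.3 ] w 0.236 yaw 176.13
dp [-2.11  12.684 -3.494] drot [1.0000e-03 2.7000e-02 1.5026e+01]
```

View pics/s16.png

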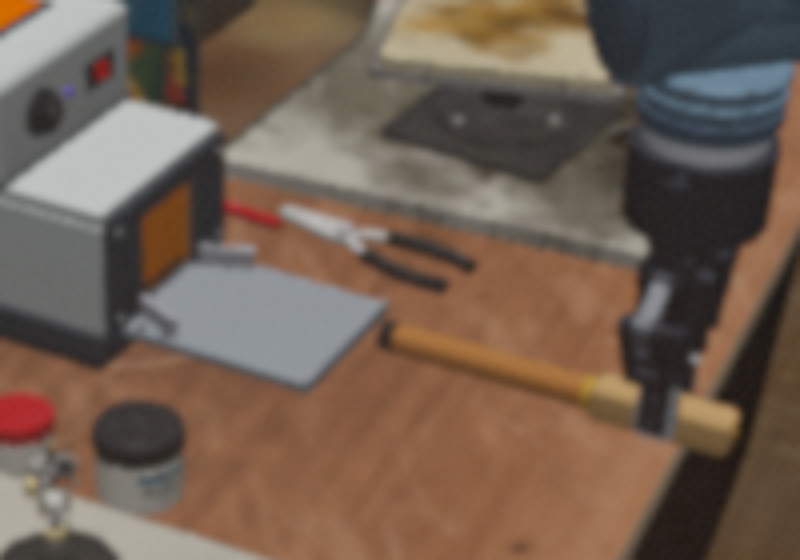

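The flap has sprung fully shut behind the carrier. Returning the rod to its original spot.

Request:
jog_arm(delta_rot=[[0, 0, 0], [0, 0, 0], [0, 0, 0.5], [0, 0, 1.5], [0, 0, 2.6], [0, 0, 3.7], [0, 0, 4.8], [0, 0, 5.9], [0, 0, 7], [0, 0, 8.1], [0, 0, 9.2], [0, 0, 10.3], [0, 0, 11.4], [0, 0, 12.5], [0, 0, 13.6], [0, 0, 14.5], [0, 0, 15.03], [0, 0, 15.03], [0, 0, 15.03], [0, 0, 15.03]], dp=[[0, 0, -0.8], [0, 0, -1.8], [-0.1, 0.4, -2.8], [-0.2, 1.3, -3.4], [-0.4, 2.2, -3.5], [-0.55, 3.1, -3.5], [-0.7, 4, -3.5], [-0.85, 5, -3.5], [-1, 6, -3.5], [-1.15, 7, -3.5], [-1.3, 8, -3.5], [-1.5, 9, -3.5], [-1.65, 10, -3.5], [-1.8, 11, -3.5], [-1.95, 11.9, -3.5], [-2.05, 12.4, -3.5], [-2.1, 12.68, -3.5], [-2.1, 12.68, -3.5], [-2.1, 12.68, -3.5], [-2.1, 12.68, -3.5]], hand=[0.1, 0.1, 0.1, 0.1, 0.1, 0.1, 0.1, 0.1, 0.1, 0.1, 0.1, 0.1, 0.1, 0.1, 0.1, 0.1, 0.1, 0.1, 0.1, 0.1])

```text
time: 26.1
tool_pos: [0.4699, 0.0332, 0.1201]
tool_rot: [1.996, 2.425, 0.001]
wrist_force: [0.7, 0.9, -1.0]
gripper_width: 0.237
```

```bash
python3 -c "
from h import *
plan([.470,.033,.0055],101)
c=capture('scene'); cv2.imwrite('pics/s17.png',cv2.resize(c['pixels'][160:340,290:470,::-1],None,fx=3.3,fy=3.3))
t=capture('top'); P=cloud(t,np.ones((480,640),bool)); m=(P[:,0]>.42)&(P[:,0]<.55)&(P[:,1]<-.03)&(P[:,1]>-.16)&(P[:,2]>.09)&(P[:,2]<.16); Q=P[m]
print(len(Q),np.polyfit(Q[:,1],Q[:,0],1),np.polyfit(Q[:,1],Q[:,2],1),np.median(Q,0))
"
```

```text
t 26.1 pos [0.4699 0.0332 0.1201] F [ 0.7   0.88 -0.99] w 0.237 yaw 101.11
dp [-0.008 -0.     4.584] drot [0.01  0.004 0.022]
479 [-0.19246597  0.47479348] [0.01126103 0.13276157] [ 0.4900224  -0.08268488  0.13210872]
```

View pics/s17.png

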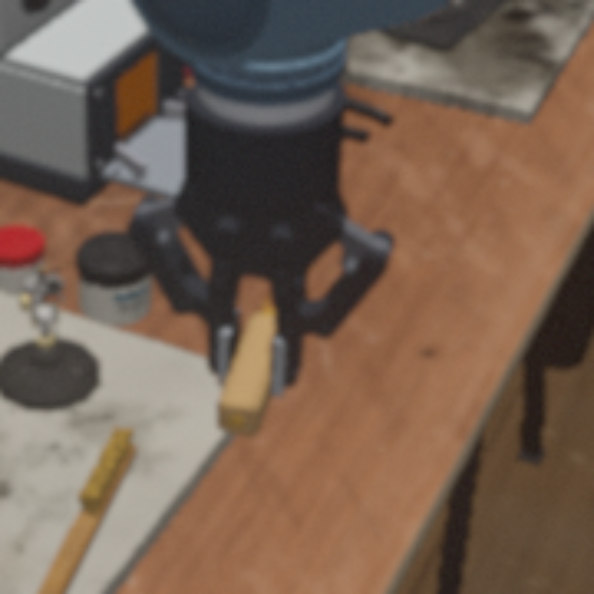

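The rod is over its old place, level to within 0.011 rad. Lowering it.

Request:
jog_arm(delta_rot=[[0, 0, 0], [0, 0, 0], [0, 0, 0], [0, 0, 0], [0, 0, 0], [0, 0, 0], [0, 0, 0], [0, 0, 0], [0, 0, 0], [0, 0, 0]], dp=[[0, 0, 0.4], [0, 0, 1], [0, 0, 1.8], [0, 0, 2.7], [0, 0, 3.5], [0, 0, 4.05], [0, 0, 4.3], [0, 0, 4.45], [0, 0, 4.5], [0, 0, 4.5]], hand=[0.1, 0.1, 0.1, 0.1, 0.1, 0.1, 0.1, 0.1, 0.1, 0.1])

```text
time: 27.03
tool_pos: [0.4697, 0.0332, 0.0076]
tool_rot: [1.997, 2.424, 0.001]
wrist_force: [-0.3, 0.3, -0.4]
gripper_width: 0.243
```

Request:
jog_arm(delta_rot=[[0, 0, 0], [0, 0, 0], [0, 0, 0]], dp=[[0, 0, 0.03], [0, 0, 0.06], [0, 0, 0.06]], hand=[0.1, 0.1, 0.1])

```text
time: 27.28
tool_pos: [0.4698, 0.0333, 0.0063]
tool_rot: [1.997, 2.424, 0.001]
wrist_force: [-0.1, 0.5, -1.2]
gripper_width: 0.237
```

Request:
jog_arm(delta_rot=[[0, 0, 0], [0, 0, 0], [0, 0, 0]], dp=[[0, 0, 0.03], [0, 0, 0.06], [0, 0, 0.06]], hand=[0.1, 0.1, 0.1])

```text
time: 27.53
tool_pos: [0.4697, 0.0335, 0.0051]
tool_rot: [1.997, 2.425, 0.0]
wrist_force: [-1.2, 1.8, 6.1]
gripper_width: 0.236
```

On the table (6 N). Opening partway, because the mat is close, then lifting.

Request:
jog_arm(delta_rot=[[0, 0, 0], [0, 0, 0], [0, 0, 0], [0, 0, 0], [0, 0, 0], [0, 0, 0]], dp=[[0, 0, 0], [0, 0, 0], [0, 0, 0], [0, 0, 0], [0, 0, 0], [0, 0, 0]], hand=[0.3, 0.4, 0.5, 0.55, 0.55, 0.55])

```text
time: 28.03
tool_pos: [0.4692, 0.0334, 0.0042]
tool_rot: [-1.997, -2.425, 0.0]
wrist_force: [0.3, 0.3, -1.4]
gripper_width: 0.548
```

Request:
jog_arm(delta_rot=[[0, 0, 0], [0, 0, 0], [0, 0, 0], [0, 0, 0], [0, 0, 0], [0, 0, 0], [0, 0, 0], [0, 0, 0], [0, 0, 0]], dp=[[0, 0, -0.3], [0, 0, -0.8], [0, 0, -1.6], [0, 0, -2.6], [0, 0, -3.8], [0, 0, -5], [0, 0, -6], [0, 0, -6], [0, 0, -6]], hand=[0.55, 0.55, 0.55, 0.55, 0.55, 0.55, 0.55, 0.55, 0.55])

```text
time: 28.78
tool_pos: [0.4705, 0.0332, 0.1565]
tool_rot: [1.995, 2.422, 0.003]
wrist_force: [0.1, -0.9, 0.1]
gripper_width: 0.549
```

Run:
```python
from h import *
np.set_printoptions(precision=4,suppress=True)
o=observe(); print(o["time"],o["tool_pos"],o["wrist_force"],o["gripper_width"])
c=capture('scene'); cv2.imwrite('pics/s18.png',cv2.resize(c['pixels'],None,fx=1.25,fy=1.25)[:,:,::-1])
t=capture('top'); cv2.imwrite('pics/t18.png',cv2.resize(t['pixels'][180:340,130:500,::-1],None,fx=2.1,fy=2.1))
P=cloud(c,np.ones((480,640),bool))
D=np.array([.47,.033]);u=np.array([.1908,-.9816]);n=np.array([.9816,.1908])
s=(P[:,:2]-D)@u; l=(P[:,:2]-D)@n
for a,b in ((-.035,-.01),(-.01,.035),(.05,.09),(.09,.13),(.13,.165)):
    m=(s>a)&(s<b)&(abs(l)<.006)&(P[:,2]<.05); 
    if m.sum(): print(a,b,m.sum(),np.percentile(P[m,2],[50,90]))
```

```text
28.7833 [0.4705 0.0332 0.1565] [ 0.078  -0.9291  0.0642] 0.5493283285841644
-0.035 -0.01 65 [0.0212 0.0223]
-0.01 0.035 108 [0.0212 0.0227]
0.05 0.09 83 [0.0183 0.0202]
0.09 0.13 74 [0.0185 0.0206]
0.13 0.165 81 [0.0181 0.0199]
```

View pics/s18.png

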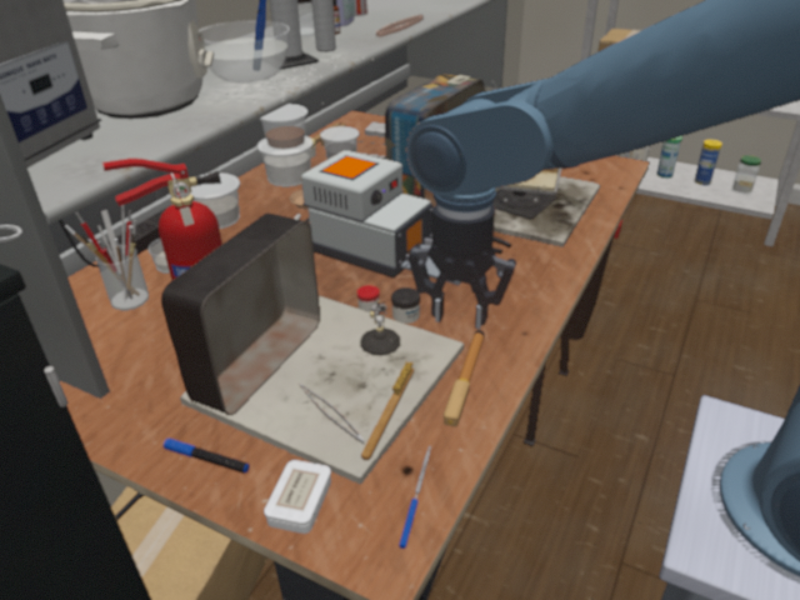

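View pics/t18.png

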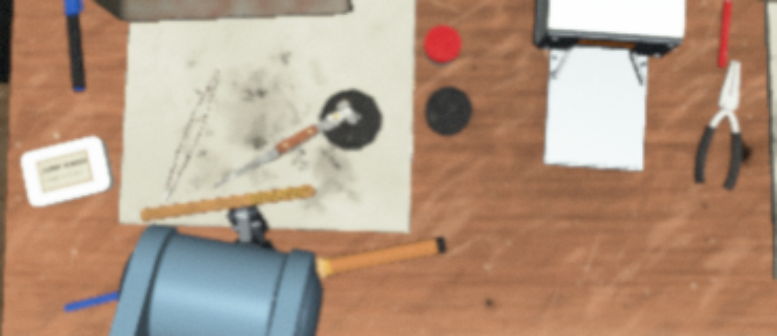

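The rod lies flat: handle top at 21–22 mm, dowel top at 18–20 mm. The ledge is empty and the flap is shut. The tin, pots and pliers have not moved, and the gripper is clear. Handing in.

```bash
python3 -c "
from plant import *
print(sign_off())"
```

```text
the job is handed in; nothing more can be done
None
```

I finished the job and handed it in at about 29 s of the 72 s allowed. The hand-in reported no verdict.

- **Carrier on the ledge:** I set it down and let go. It stood square and level, about 3–4 mm left of the centreline, and I steered it back to the middle while pushing.
- **Depth stop:** I felt contact with the carrier's front at about 146 mm past the doorway. Force rose about 3 N per mm with almost no sideways load. I held it for about 1 s with the wrist reading 7–8 N. Allowing for 1–2 N of friction, I put the load on the stop at about 6–7 N, but I could not measure that directly.
- **Flap and rod:** I drew the rod out and laid it back where it came from.

Last checks:
- **Flap:** it looks shut in both camera views; I did not measure its angle.
- **Rod:** it lies flat, with its top at 21–22 mm on the handle and 18–20 mm on the dowel.
- **Bystanders:** the tin, pots and pliers look unmoved in the pictures.
- **Gripper:** it is well clear and touching nothing.
- **Carrier:** it cannot be seen behind the flap. From the rod's travel, its centre is about 106 mm past the doorway, against the 88 mm required.

No check failed. The two cameras disagreed by a few millimetres on some positions, so I relied mainly on the top camera.

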